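# Bottles on the turntable, brushes turned handle-out

### The arm

A 6-joint arm with a two-finger parallel gripper is mounted at the origin on the work surface. World frame = base frame: x ahead of the robot, y to its left, z up, the work surface at z = 0. Lengths are in mm, angles in rad, forces in N, time in s.
With the tool pointing down it reaches from about 300 to 775 mm from the base axis. Payload 14.6 kg.
Tool frame: the origin (TCP) lies midway between the tips of the shut fingers; the grasp point (between the pads) lies behind it (manip.grip_depth is the z of the grasp point in the tool frame, in mm); z points along the fingers, y is the line along which they close (so a half turn about z gives the same grasp; the last joint's range is limited). The gripper opens to 94 mm and grips with 3 to 60 N. Pads are 16 mm wide; open, the fingers measure 119 mm over their backs; the gripper's body (75 mm by 177 mm) begins 78 mm behind the grasp point.
Start: joints at [-0.067, 0.3, 1.521, -0, 1.321, -0.067], TCP at [549.99, -0.002, 205.446] pointing down, gripper open.
Joint ranges: [-3.03, 3.03], [-0.79, 2.21], [0.23, 2.52], [-1.04, 4.18], [0, 3.07], [-2.55, 2.55]. Speed limits (rad/s): [2.22, 2.22, 2.57, 3.14, 3.14, 3.14].

### API

Orientations are given as [roll, pitch, yaw] about the fixed x, y, z axes, in that order (R = Rz(yaw) Ry(pitch) Rx(roll)).
In Python, from cell import manip, eyes, telemetry gives the robot as it stands (manip), with the cameras (eyes) and the readings (telemetry).
- The arm moves only by the shell command python3 nudge.py [OPENING] [FORCE], which reads ROWS from standard input. ROWS is a JSON list of rows, 1 to 5 of them, each written [[dx, dy, dz], [rx, ry, rz]]: dx, dy, dz in shares of 300 mm (1.0 is 300 mm), then a rotation vector rx, ry, rz in a scale on which 1.0 is pi rad; each row is the pose to reach, as a shift and turn from the pose commanded when the command began, along the tool's axes at that moment; what a row does not reach only later rows make up. A row lasts 1/10 s, in which the tool goes at most 50 mm and 0.15 rad, less where a joint would pass 70% of its speed; a pose out of reach is approached as far as the arm can. OPENING is the finger opening in mm, set as the command begins (- or left out keeps the last). The fingers move at their own pace and stop on an object; FORCE is the grip in N (left out, the last holds). Time passes only in rows, so rows that do not move let the fingers close. It prints the time, the measured TCP pose, the force, the opening and the grip force at its end. Shift and turn numbers lie between -1 and 1, and a call with a number outside is refused. Input that does not fit is refused with a message, and nothing moves.
- telemetry.read_state(): the state, without advancing time (a new reading comes with each control period).
- eyes.camera(name): name is "scene" or "side" or "wrist"; returns (picture, depth): 400x640x3 uint8, red, green, blue; 400x640 float32, mm along the optical axis (not along the pixel's ray), 0 where there is no reading.
- eyes.camera_info(name): a dict with "K" (3x3 intrinsics, pixels), "rvec" (rotation vector, rad) and "tvec" (3), from world to camera coordinates, as OpenCV has them; the wrist camera has in their place "mount" (4x4, takes a point from camera to tool coordinates, whose origin is the TCP and whose axes are the flange's). Camera axes: x right, y down, z forward; pixel columns grow to the right and rows downward; lengths in mm; the calibration is good to about 2 mm. A picture is of the moment at which its call begins: read the wrist's pose just before it. camera_info takes no time and is no camera call.
- manip.sign_off(): hands the job in; it is judged then, once.
The state is a dict: "clock": time; "joints": joint angles; "qd": joint speeds; "effort": joint torques, N m; "eef_pos": TCP position; "eef_rot": TCP orientation; "wrist_force": force on the tool from outside, world axes, zero at the start; "moment": the same for the moment, N m; "finger_gap": finger opening in mm; "finger_force": force on a finger pad.
Only numpy, scipy, OpenCV 4.12 (cv2) and the standard library are available. Lean on these libraries where they do the work, as an engineer would, in place of code of your own. Each camera call takes 0.05 s, during which the arm holds its last target. There are 200 camera calls.

### The job

Put the laundry shelf back in order: stand every bottle that is left on the worktop upright on the round turntable, with its whole base on the disc, and turn round every brush that was shoved into a cubby of the low shelf with its bristle head sticking out, so that each lies in a cubby head first, pushed in to the back, with the handle pointing straight out. The grey scraper is already the right way round: leave it, the glass canister and the peg bucket where they are.

Things in the scene. Friction and masses are not known exactly. Their poses are not given: they have to be found in the camera images.
- shelf: Low timber riser shelf fixed on the worktop: 160 mm deep (x), 435 wide (y), 72 high. Origin: underside, centre; open front towards the robot, edge at x = -80 mm. Below the 16 mm top board: four cubbies, centred at y = -157.5, -52.5, +52.5, +157.5 mm, each 90 wide, 56 high, floored by the worktop, closed at the back (inner face x = +72 mm).
- turntable: Fixed foot of the white plastic turntable. Origin: underside, centre, on the pivot axis. The round disc above it is 260 mm across, flat, its top 24 mm above the worktop; it turns easily about the vertical axis (stiction 0.03 N m).
- lavender_spray: Lavender-purple closed spray bottle, dark purple cap, standing on the worktop: 165 mm high, body 54 mm across up to 105 mm, then narrowing to a straight round cap 30 mm across that takes up the top 42 mm; about 220 g. Origin: centre of the underside, z up the bottle. May be absent.
- softener: Blue fabric-softener bottle, white cap, standing on the worktop: 150 mm high, body 60 mm across up to 95 mm, then narrowing to a straight round cap 38 mm across that takes up the top 38 mm; about 320 g. Origin: centre of the underside, z up the bottle. May be absent.
- stain_remover: White stain-remover bottle, red cap, standing on the worktop: 128 mm high, body 56 mm across up to 80 mm, then narrowing to a straight round cap 42 mm across that takes up the top 38 mm; about 240 g. Origin: centre of the underside, z up the bottle. May be absent.
- scraping_brush: Lavender-purple scraping brush, cream bristles, straight, 240 mm long, 130 g, lying on its back, bristles up. Origin: underside, mid-length; +x to the head. Handle x -120 to +30 mm, 24 wide, 22 high; head x +32 to +120: plate 48 wide, 18 high, bristles 40 wide up to 36 high, and a 5 mm thick rubber scraping edge 24 high at the very end. May be absent.
- scrub_brush: Mint-green scrubbing brush, white bristles, same shape, straight, 240 mm long, 130 g, lying on its back, bristles up. Origin: underside, mid-length; +x to the head. Handle x -120 to +30 mm, 24 wide, 22 high; head x +32 to +120: plate 48 wide, 18 high, bristles 40 wide up to 36 high, and a 5 mm thick rubber scraping edge 24 high at the very end. May be absent.
- shoe_brush: Orange shoe brush, dark brown bristles, same shape, straight, 240 mm long, 130 g, lying on its back, bristles up. Origin: underside, mid-length; +x to the head. Handle x -120 to +30 mm, 24 wide, 22 high; head x +32 to +120: plate 48 wide, 18 high, bristles 40 wide up to 36 high, and a 5 mm thick rubber scraping edge 24 high at the very end. May be absent.
- scraping_brush_head (a point): Middle of the far end of the scraping brush's head (x = +120, z = 11 mm of the brush).
- scrub_brush_head (a point): Middle of the far end of the scrub brush's head (x = +120, z = 11 mm of the brush).
- shoe_brush_head (a point): Middle of the far end of the shoe brush's head (x = +120, z = 11 mm of the brush).
- scraper: Grey flat scraper with a steel blade, already the right way round in one cubby (handle out); to be left alone. 240 mm long, handle 24 mm wide and 22 mm high, blade 50 mm wide; origin under the middle of its length, +x to the blade.
- canister: Clip-top glass canister, 90 mm across, 116 mm high, standing on top of the shelf; to be left alone. Origin: centre of the underside.
- peg_bucket: Ribbed steel peg bucket, 124 mm across the rim, 115 mm high, on the worktop; to be left alone. Origin: centre of the underside.

How it is judged (in metres and radians):
At the end, for the whole second after the job is handed in: Every bottle present stands upright (within 5 degrees) and still on the disc, its axis within 105 mm of the pivot; every brush present lies in a cubby, head to the back: the head end within 30 mm of the back wall, the handle sticking out of the front, in line with the cubby within 14 degrees (horizontal distance between each of lavender_spray, softener, stain_remover and turntable below 0.105 m and height (world z) of lavender_spray between 0.02 and 0.03 m and angle between each of lavender_spray, softener, stain_remover's own z axis and vertical below 0.08 rad and linear speed of each of lavender_spray, softener, stain_remover below 0.02 m/s and height (world z) of softener between 0.02 and 0.03 m and height (world z) of stain_remover between 0.02 and 0.03 m and x of each of scraping_brush_head, scrub_brush_head, shoe_brush_head in the frame of shelf above 0.042 m and y of scraping_brush_head in the frame of shelf between -0.205 and 0.205 m and z of each of scraping_brush_head, scrub_brush_head, shoe_brush_head in the frame of shelf below 0.05 m and x of each of scraping_brush, scrub_brush, shoe_brush in the frame of shelf below -0.03 m and z of each of scraping_brush, scrub_brush, shoe_brush in the frame of shelf below 0.02 m and angle between the x axis of each of scraping_brush, scrub_brush, shoe_brush and the x axis of shelf, either way round below 0.25 rad and y of scrub_brush_head in the frame of shelf between -0.205 and 0.205 m and y of shoe_brush_head in the frame of shelf between -0.205 and 0.205 m); the robot touches nothing.
It fails at once if the grey scraper was pushed more than 40 mm from its place (distance of scraper from where it was at the start of the episode above 0.04 m).
It fails at once if the glass canister was pushed more than 40 mm from its place (distance of canister from where it was at the start of the episode above 0.04 m).
It fails at once if the peg bucket was pushed more than 40 mm from its place (distance of peg_bucket from where it was at the start of the episode above 0.04 m).
Of scraping_brush, scrub_brush, shoe_brush only 2 to 3 are there at a start; the rules pass over those that are not, and their reading is None.
Of lavender_spray, softener, stain_remover only 2 to 3 are there at a start; the rules pass over those that are not, and their reading is None.
At some moment in a run one of scraping_brush, scrub_brush, shoe_brush may be knocked a few centimetres aside while the robot is not near it.
Once in a run the grip may slacken for a moment while it holds something.
It also fails if it takes over 210 s, if anything falls off the work surface, if the arm or the gripper's body presses on something with over 40 N, if the wrist force passes 120 N, or if a joint passes its speed limit or range.

## Working session

There is one attempt and no reset: what is moved stays moved. The work goes in short steps, Python scripts to look and compute and a shell command to move; the robot and the scene stay as the last step left them, time stands still between calls to the robot, and variables do not carry over. Pictures are saved under pics/ and viewed, at most 14 in all, crops included, and the job is handed in when it is done.

```bash
ls; mkdir -p pics; cat > h.py <<'E'
from cell import manip, eyes, telemetry
import numpy as np, cv2
def cam(n):
    i=eyes.camera_info(n)
    K=np.array(i["K"],float)
    if n=="wrist":
        s=telemetry.read_state()
        from scipy.spatial.transform import Rotation as R
        T=np.eye(4);T[:3,:3]=R.from_euler('xyz',s["eef_rot"]).as_matrix();T[:3,3]=s["eef_pos"]
        M=T@np.array(i["mount"]);Rc=M[:3,:3];o=M[:3,3]
    else:
        Rw=cv2.Rodrigues(np.array(i["rvec"],float))[0];Rc=Rw.T;o=-Rc@np.array(i["tvec"],float).ravel()
    return K,Rc,o
def shot(n):
    c=cam(n);p,d=eyes.camera(n);return p,d,c
def points(d,c):
    K,Rc,o=c;v,u=np.mgrid[:d.shape[0],:d.shape[1]]
    q=np.stack([(u-K[0,2])/K[0,0]*d,(v-K[1,2])/K[1,1]*d,d],-1)
    return q@Rc.T+o
def plane(u,v,z,c):
    K,Rc,o=c;r=Rc@np.array([(u-K[0,2])/K[0,0],(v-K[1,2])/K[1,1],1]);return o+r*(z-o[2])/r[2]
def save(p,n): cv2.imwrite(n,p[:,:,::-1])
E
python3 - <<'E'
from h import *
for n in("scene","side","wrist"):
    p,d,c=shot(n);save(p,f"pics/{n}0.png");np.savez(f"{n}0.npz",p=p,d=d);print(n,c[2].round(),c[1][:,2].round(2))
print(telemetry.read_state(),manip.grip_depth)
E
```

```text
cell.py
nudge.py
pics
scene [1583.  206. 1184.] [-0.66 -0.13 -0.74]
side [ 498. -713.  567.] [ 0.13  0.82 -0.56]
wrist [550.  67. 383.] [-0.   -0.23 -0.97]
{'clock': 0.15, 'joints': array([-6.66104675e-02,  3.00353008e-01,  1.52142922e+00, -1.14541100e-05,
        1.32068383e+00, -6.65751893e-02]), 'qd': array([ 0.0016775 , -0.00225689, -0.00136319,  0.00074347, -0.00164556,
       -0.00110586]), 'effort': array([-2.50185103e-04, -5.31960297e+01, -3.52822959e+01,  7.07691838e-02,
        2.35654798e-02, -3.66386917e-05]), 'eef_pos': array([5.49806771e+02, 1.18950164e-03, 2.05015350e+02]), 'eef_rot': array([-3.14072045e+00, -4.70330111e-05,  1.57076387e+00]), 'wrist_force': array([-0.02554485,  0.07062039, -0.57245201]), 'moment': array([0.01787918, 0.0249223 , 0.00489271]), 'finger_force': 0.0, 'finger_gap': 93.96014043881132} -18.8
```

View pics/scene0.png

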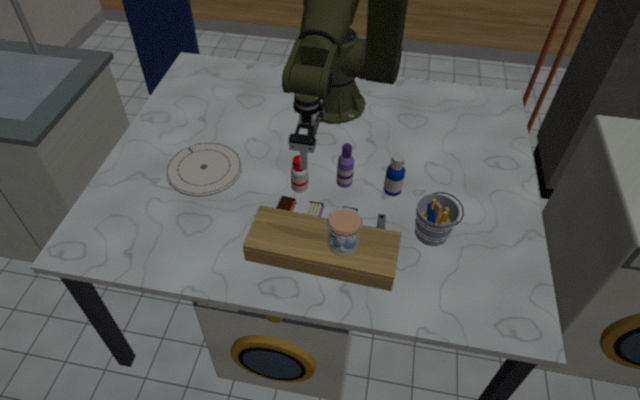

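View pics/side0.png

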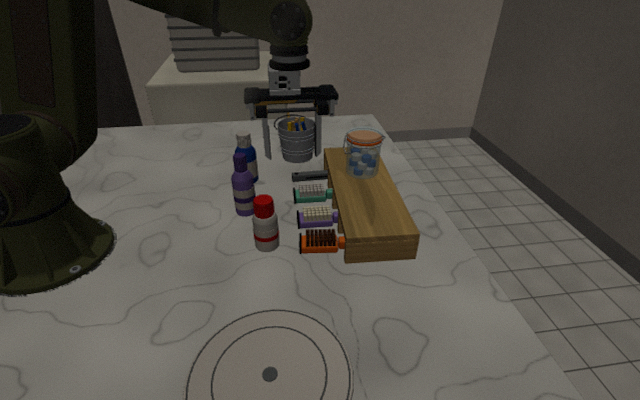

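The scene view shows the turntable at (204,168), red-cap bottle (299,175), lavender bottle (345,167) and blue bottle (395,177). The brushes stick out at about (287,203), (315,207) and (350,210), the scraper at (381,220), and the canister and bucket are at right. The side view confirms all three brushes (orange, lavender, green) have heads out. Next I measure with depth.

```bash
python3 - <<'E'
from h import *
for n in("scene","side"):
    f=np.load(n+"0.npz");p,d=f["p"],f["d"];c=cam(n);P=points(d,c)
    hsv=cv2.cvtColor(p,cv2.COLOR_RGB2HSV);H,S,V=[hsv[...,i].astype(int) for i in range(3)]
    ok=(d>0)&(P[...,2]>6)&(P[...,2]<260)&(P[...,0]>300)&(P[...,0]<900)&(abs(P[...,1])<500)
    M=dict(purple=(H>118)&(H<150)&(S>70),red=((H<6)|(H>174))&(S>150),orange=(H>=6)&(H<14)&(S>170),green=(H>65)&(H<95)&(S>60),blue=(H>105)&(H<118)&(S>130),wood=(H>12)&(H<24)&(S>70)&(S<190))
    print(n)
    for k,m in M.items():
        m=(m&ok).astype(np.uint8);N,L,st,ce=cv2.connectedComponentsWithStats(m)
        for i in range(1,N):
            if st[i,4]>25:
                q=P[L==i];print(k,st[i,:5],'lo',np.percentile(q,2,0).round(),'hi',np.percentile(q,98,0).round(),'med',np.median(q,0).round())
    # shelf top
    top=ok&(abs(P[...,2]-72)<5)&M['wood']
    if top.sum()>50:
        q=P[top][:,:2].astype(np.float32);r=cv2.minAreaRect(q);print('shelf',r,cv2.boxPoints(r).round(),P[top][:,2].mean())
    # disc
    t=(d>0)&(abs(P[...,2]-24)<5)&(P[...,1]<-150)&(P[...,0]<800)&(P[...,0]>300)
    q=P[t];print('disc',len(q),np.percentile(q,[1,99],0).round(),q.mean(0))
    q=P[ok&(P[...,2]>110)&(P[...,2]<250)&(P[...,1]>0)];print('high',np.percentile(q,[2,50,98],0).round())
E
```

```text
scene
purple [339 144  14  27 285] lo [423.  85.  84.] hi [457. 126. 167.] med [444. 105. 119.]
purple [338 174  14   5  30] lo [443.  84.  41.] hi [460. 127.  60.] med [453. 106.  50.]
purple [338 182  13   5  27] lo [446.  86.   8.] hi [460. 127.  19.] med [453. 108.  13.]
red [293 156   9  15  95] lo [467. -59.  95.] hi [502. -33. 132.] med [493. -46. 123.]
orange [286 199   9  12  47] lo [562. -64.  13.] hi [608. -40.  40.] med [584. -46.  29.]
blue [387 166  18  15 181] lo [438. 242.  75.] hi [465. 292. 112.] med [454. 267.  98.]
blue [428 204   7  19 101] lo [592. 371.  71.] hi [627. 394. 127.] med [605. 382. 108.]
wood [431 198  20  27 209] lo [547. 383.  51.] hi [619. 445. 128.] med [592. 409.  99.]
wood [ 243  206  158   84 7451] lo [ 659. -124.   12.] hi [825. 290.  76.] med [775.  64.  71.]
wood [328 210  33  24 561] lo [718. 104. 182.] hi [789. 180. 192.] med [755. 142. 188.]
wood [421 211   6   8  30] lo [556. 361.  50.] hi [582. 376.  70.] med [572. 370.  55.]
shelf ((724.7055053710938, 156.90306091308594), (251.48065185546875, 604.4275512695312), 10.448506355285645) [[
[... 1049 characters left out ...]
lue [235 146  21  17 170] lo [408. 111.  74.] hi [458. 261. 158.] med [442. 247. 101.]
wood [289 117  13  14  62] lo [577. 382.  88.] hi [608. 459. 128.] med [587. 402. 121.]
wood [348 130  34  12 288] lo [704.  98. 180.] hi [775. 152. 190.] med [739. 118. 188.]
wood [ 324  147   96  115 6677] lo [ 649. -137.   10.] hi [806. 272.  74.] med [717. -51.  72.]
shelf ((725.185302734375, 161.29998779296875), (194.3574676513672, 606.007568359375), 3.374807596206665) [[ 610.  458.]
 [ 646. -147.]
 [ 840. -135.]
 [ 804.  469.]] 71.96583656465548
disc 12513 [[ 351. -427.   22.]
 [ 595. -259.   26.]] [ 476.65348917 -353.02015499   23.98279342]
high [[415.  87. 111.]
 [709. 114. 146.]
 [782. 452. 189.]]
```

```bash
python3 - <<'E'
from h import *
def circ(q):
    A=np.c_[2*q,np.ones(len(q))];s=np.linalg.lstsq(A,(q**2).sum(1),rcond=None)[0];return s[:2].round(1),np.sqrt(s[2]+s[:2]@s[:2]).round(1)
for n in("scene","side"):
    f=np.load(n+"0.npz");p,d=f["p"],f["d"];c=cam(n);P=points(d,c);X,Y,Z=P[...,0],P[...,1],P[...,2]
    t=(abs(Z-72)<4)&(X>600)&(X<860)&(Y>-180)&(Y<320)
    t=cv2.morphologyEx(t.astype(np.uint8),cv2.MORPH_OPEN,np.ones((3,3)));N,L,st,_=cv2.connectedComponentsWithStats(t);L=L==1+st[1:,4].argmax()
    r=cv2.minAreaRect(P[L][:,:2].astype(np.float32));print(n,'shelf',r,'\n',cv2.boxPoints(r).round())
    t=(abs(Z-24)<5)&(X>300)&(X<650)&(Y<-150)&(Y>-520)
    t=cv2.morphologyEx(t.astype(np.uint8),cv2.MORPH_OPEN,np.ones((3,3)))
    q=P[t>0][:,:2];print('disc',cv2.minEnclosingCircle(q.astype(np.float32)))
    for k,(x,y,h,rc) in dict(lav=(430,103,165,15),blue=(445,265,150,19),stain=(478,-45,128,21)).items():
        m=(abs(Z-h)<5)&(abs(X-x)<45)&(abs(Y-y)<45);q=P[m];print(k,'top',len(q),q.mean(0).round(1),np.ptp(q,axis=0).round() if len(q) else 0)
        m=(Z>h-36)&(Z<h-3)&(abs(X-x)<45)&(abs(Y-y)<45);q=P[m]; v=c[2][:2]-[x,y];v/=np.linalg.norm(v)
        med=np.median(q,0)[:2]
        w=np.array([-v[1],v[0]]); s=q[:,:2]@w; mid=(np.percentile(s,3)+np.percentile(s,97))/2; front=np.percentile(q[:,:2]@v,95)
        print('   cap side est',(w*mid+v*(front-rc)).round(1),np.ptp(s).round())
    for k,y in dict(orange=-72,lav=25,green=135,scr=240).items():
        m=(Z>7)&(Z<45)&(X>535)&(X<642)&(abs(Y-y)<38);q=P[m][:,:2].astype(np.float32)
        if len(q)>10: print(k,len(q),[np.round(a,1) for a in cv2.minAreaRect(q)],q.min(0),q.max(0))
E
```

```text
scene shelf ((737.3261108398438, 83.49955749511719), (434.290283203125, 163.80921936035156), 87.41761779785156) 
 [[ 646. -130.]
 [ 809. -137.]
 [ 829.  297.]
 [ 665.  304.]]
disc ((475.2277526855469, -377.24932861328125), 133.1057586669922)
lav top 55 [431.6 105.2 164.6] [32. 27. 10.]
   cap side est [431.5 104.4] 31.0
blue top 80 [436.1 268.  149.3] [40. 37.  9.]
   cap side est [433.3 267.7] 40.0
stain top 53 [482.3 -48.4 126.9] [44. 25.  8.]
   cap side est [480.7 -44.2] 38.0
orange 211 [array([587.6, -62.5]), array([45.7, 73.8]), np.float64(82.9)] [549.32794 -87.13895] [624.48956  -37.734142]
lav 208 [array([590.,  31.]), array([46.1, 73.3]), np.float64(87.9)] [552.9596     8.769225] [627.2068   55.04774]
green 15 [array([558.4, 142.8]), array([46.6, 16.1]), np.float64(69.0)] [550.8464   118.801895] [572.59467 165.27927]
scr 114 [array([593.9, 244.6]), array([62.9, 24.6]), np.float64(4.0)] [562.831   230.46936] [624.9091  256.37515]
side shelf ((735.3600463867188, 82.03608703613281), (435.7039489746094, 160.4635009765625), 87.06258392333984) 
 [[ 644. -131.]
 [ 804. -140.]
 [ 827.  295.]
 [ 666.  304.]]
disc ((473.25634765625, -375.9134521484375), 130.02769470214844)
lav top 74 [428.6 100.7 164.2] [28. 31.  7.]
   cap side est [428.5 102.9] 31.0
blue top 77 [432.6 262.3 149.3] [36. 33.  6.]
   cap side est [432.7 266.3] 40.0
stain top 196 [478.6 -44.8 127.5] [41. 43.  7.]
   cap side est [478.5 -41.9] 44.0
orange 781 [array([597.5, -68. ]), array([48.5, 90.1]), np.float64(82.1)] [550.75323 -94.69304] [641.9563  -38.78801]
lav 639 [array([599.2,  26.8]), array([49.8, 86.6]), np.float64(87.0)] [555.7043      1.4919013] [641.96173  53.77944]
green 500 [array([599.2, 139. ]), array([50.8, 84.7]), np.float64(89.1)] [556.6185   113.109085] [641.2844  164.92906]
scr 215 [array([601.6, 243. ]), array([80.6, 26.5]), np.float64(0.5)] [561.3156 229.4936] [641.77515 256.2533 ]
```

View pics/wrist0.png

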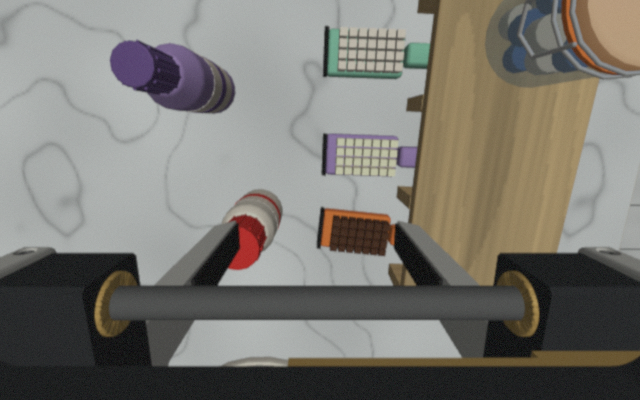

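Everything fits the given sizes. The shelf is at (736,82) with yaw -0.047, the disc at (474,-376), and the caps at (480,-44), (430,103) and (433,266). I start with the stain remover.

The manual's scale: shifts go in shares of 300 mm and turns go in shares of pi rad. Converting my numbers, 111 mm / 300 = 0.37, -70 mm / 300 = -0.2333.

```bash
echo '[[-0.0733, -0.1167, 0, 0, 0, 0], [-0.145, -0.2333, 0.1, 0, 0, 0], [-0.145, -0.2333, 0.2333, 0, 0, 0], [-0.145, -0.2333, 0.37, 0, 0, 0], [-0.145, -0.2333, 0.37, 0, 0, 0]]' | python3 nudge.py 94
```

```text
refused: ROWS must be rows with the three-number parts in brackets of their own. Nothing was moved.
```

Nothing moved. I misread the format; it is rows with the three-number parts in brackets of their own. Resending.

```bash
echo '[[[-0.0733, -0.1167, 0], [0, 0, 0]], [[-0.145, -0.2333, 0.1], [0, 0, 0]], [[-0.145, -0.2333, 0.2333], [0, 0, 0]], [[-0.145, -0.2333, 0.37], [0, 0, 0]], [[-0.145, -0.2333, 0.37], [0, 0, 0]]]' | python3 nudge.py 94
echo '[[[0, 0, 0], [0, 0, 0]], [[0, 0, 0], [0, 0, 0]], [[0, 0, 0], [0, 0, 0]], [[0, 0, 0], [0, 0, 0]], [[0, 0, 0], [0, 0, 0]]]' | python3 nudge.py 0 40
```

```text
clock: 0.65
eef_pos: [477.3, -43.2, 90.5]
eef_rot: [-3.134, -0.001, 1.57]
wrist_force: [-0.4, 0.4, 0.2]
finger_gap: 94.2
finger_force: 0.0
clock: 1.15
eef_pos: [480.3, -43.5, 95.1]
eef_rot: [3.141, 0.0, 1.571]
wrist_force: [0.6, -0.0, 0.0]
finger_gap: 56.8
finger_force: 0.0
```

Converted, -195 mm / 300 = -0.65, -165 mm / 300 = -0.55.

```bash
echo '[[[0, 0, 0], [0, 0, 0]], [[0, 0, 0], [0, 0, 0]], [[0, 0, 0], [0, 0, 0]], [[0, 0, 0], [0, 0, 0]], [[0, 0, 0], [0, 0, 0]]]' | python3 nudge.py 0 40
echo '[[[0, 0, -0.0333], [0, 0, 0]], [[0, 0, -0.1], [0, 0, 0]], [[0, 0, -0.1667], [0, 0, 0]], [[0, 0, -0.1667], [0, 0, 0]], [[0, 0, -0.1667], [0, 0, 0]]]' | python3 nudge.py 
echo '[[[-0.05, 0, 0], [0, 0, 0]], [[-0.15, -0.0033, 0], [0, 0, 0]], [[-0.2833, -0.0067, 0], [0, 0, 0]], [[-0.4167, -0.01, 0], [0, 0, 0]], [[-0.55, -0.01, 0], [0, 0, 0]]]' | python3 nudge.py 
echo '[[[-0.1333, 0, 0], [0, 0, 0]], [[-0.2667, -0.0033, 0], [0, 0, 0]], [[-0.4, -0.0067, 0], [0, 0, 0]], [[-0.5333, -0.01, 0], [0, 0, 0]], [[-0.65, -0.01, 0], [0, 0, 0]]]' | python3 nudge.py 
echo '[[[-0.0667, 0, 0], [0, 0, 0]], [[-0.115, 0, 0], [0, 0, 0]], [[-0.115, 0, 0], [0, 0, 0]], [[-0.115, 0, 0.0167], [0, 0, 0]], [[-0.115, 0, 0.0333], [0, 0, 0]]]' | python3 nudge.py 
```

```text
clock: 1.65
eef_pos: [480.0, -43.5, 94.5]
eef_rot: [-3.142, 0.0, 1.571]
wrist_force: [-0.3, -0.2, 1.7]
finger_gap: 41.7
finger_force: 39.9
clock: 2.15
eef_pos: [479.9, -43.5, 144.2]
eef_rot: [3.141, 0.0, 1.571]
wrist_force: [-0.2, 0.4, -3.6]
finger_gap: 41.9
finger_force: 39.9
clock: 2.65
eef_pos: [476.2, -209.8, 143.1]
eef_rot: [-3.14, -0.001, 1.571]
wrist_force: [0.4, 0.8, -2.8]
finger_gap: 41.5
finger_force: 39.9
clock: 3.15
eef_pos: [473.1, -405.1, 142.7]
eef_rot: [-3.14, -0.001, 1.57]
wrist_force: [0.1, -0.2, -1.7]
finger_gap: 41.9
finger_force: 39.9
clock: 3.65
eef_pos: [474.0, -437.0, 133.5]
eef_rot: [-3.141, -0.001, 1.571]
wrist_force: [-0.3, 0.0, -3.3]
finger_gap: 41.9
finger_force: 4.0
```

Finger force dropped to 4 N, so the grip slackened. I'll re-hold and check with the side camera.

```bash
echo '[[[0, 0, 0], [0, 0, 0]], [[0, 0, 0], [0, 0, 0]], [[0, 0, 0], [0, 0, 0]], [[0, 0, 0], [0, 0, 0]]]' | python3 nudge.py 0 40
python3 - <<'E'
from h import *
p,d,c=shot("side");save(p,"pics/s1.png");P=points(d,c)
hsv=cv2.cvtColor(p,cv2.COLOR_RGB2HSV);m=((hsv[...,0]<6)|(hsv[...,0]>174))&(hsv[...,1]>150)&(P[...,2]>100)&(P[...,1]<-350)
q=P[m];print(len(q),np.percentile(q,[2,50,98],0).round())
E
```

```text
clock: 4.05
eef_pos: [474.1, -437.9, 134.7]
eef_rot: [3.141, 0.0, 1.571]
wrist_force: [0.3, 0.0, -2.1]
finger_gap: 41.6
finger_force: 40.0
1423 [[ 453. -458.  134.]
 [ 473. -446.  167.]
 [ 493. -419.  325.]]
```

View pics/s1.png

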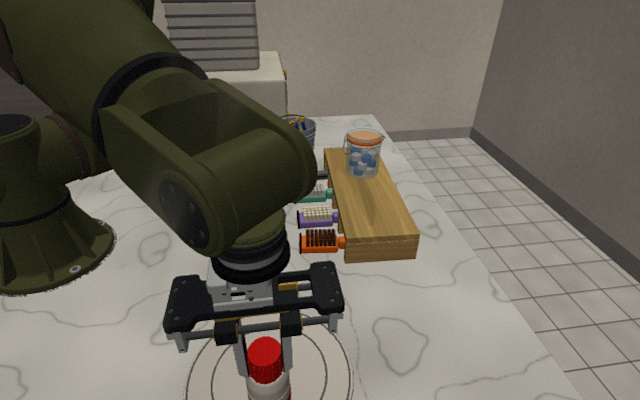

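The red cap is held at (265,360) with its top near 168 mm, which means no slip and an underside near 40 mm. I lower it 16 mm and release.

Converted, 16 mm / 300 = 0.0533, 14 mm / 300 = 0.0467.

```bash
echo '[[[0, 0, 0.0167], [0, 0, 0]], [[0, 0, 0.0333], [0, 0, 0]], [[0, 0, 0.0467], [0, 0, 0]], [[0, 0, 0.0533], [0, 0, 0]], [[0, 0, 0.0533], [0, 0, 0]]]' | python3 nudge.py
echo '[[[0, 0, 0], [0, 0, 0]], [[0, 0, 0], [0, 0, 0]], [[0, 0, 0], [0, 0, 0]], [[0, 0, 0], [0, 0, 0]], [[0, 0, 0], [0, 0, 0]]]' | python3 nudge.py 66
echo '[[[0, 0, -0.0667], [0, 0, 0]], [[0, 0, -0.1667], [0, 0, 0]], [[0.1667, 0, -0.25], [0, 0, 0]], [[0.3333, 0, -0.25], [0, 0, 0]], [[0.5, 0, -0.25], [0, 0, 0]]]' | python3 nudge.py 94
```

```text
clock: 4.6
eef_pos: [474.2, -438.1, 118.8]
eef_rot: [3.141, 0.001, 1.571]
wrist_force: [0.5, -0.3, 1.6]
finger_gap: 41.3
finger_force: 40.0
clock: 5.1
eef_pos: [474.0, -438.0, 118.4]
eef_rot: [-3.142, -0.0, 1.571]
wrist_force: [-0.0, 0.8, 0.1]
finger_gap: 65.6
finger_force: 0.0
clock: 5.6
eef_pos: [473.8, -292.0, 194.2]
eef_rot: [3.14, 0.001, 1.57]
wrist_force: [1.1, 0.1, -0.9]
finger_gap: 94.0
finger_force: 0.0
```

Converted, 225 mm / 300 = 0.75, 180 mm / 300 = 0.6.

```bash
echo '[[[0.15, -0.0167, 0], [0, 0, 0]], [[0.3, -0.04, 0], [0, 0, 0]], [[0.45, -0.06, 0], [0, 0, 0]], [[0.6, -0.0733, 0], [0, 0, 0]], [[0.75, -0.0933, 0], [0, 0, 0]]]' | python3 nudge.py
echo '[[[0.15, -0.0167, 0], [0, 0, 0]], [[0.3, -0.0333, 0], [0, 0, 0]], [[0.45, -0.0467, 0], [0, 0, 0]], [[0.5517, -0.0533, 0], [0, 0, 0]], [[0.5517, -0.0533, 0], [0, 0, 0]]]' | python3 nudge.py 
echo '[[[0, 0, 0.0833], [0, 0, 0]], [[0, 0, 0.1667], [0, 0, 0]], [[0, 0, 0.22], [0, 0, 0]], [[0, 0, 0.22], [0, 0, 0]], [[0, 0, 0.22], [0, 0, 0]]]' | python3 nudge.py 66
echo '[[[0, 0, 0], [0, 0, 0]], [[0, 0, 0], [0, 0, 0]], [[0, 0, 0], [0, 0, 0]], [[0, 0, 0], [0, 0, 0]], [[0, 0, 0], [0, 0, 0]]]' | python3 nudge.py 0 40
echo '[[[0, 0, 0], [0, 0, 0]], [[0, 0, 0], [0, 0, 0]], [[0, 0, 0], [0, 0, 0]]]' | python3 nudge.py 0 40
```

```text
clock: 6.1
eef_pos: [445.5, -66.7, 193.7]
eef_rot: [3.141, 0.0, 1.571]
wrist_force: [0.9, 0.1, -0.3]
finger_gap: 94.0
finger_force: 0.0
clock: 6.6
eef_pos: [429.6, 99.9, 193.6]
eef_rot: [3.141, -0.0, 1.574]
wrist_force: [0.2, -0.2, 0.3]
finger_gap: 94.2
finger_force: 0.0
clock: 7.1
eef_pos: [430.3, 96.8, 128.0]
eef_rot: [3.141, 0.0, 1.57]
wrist_force: [0.0, -0.3, -0.1]
finger_gap: 66.2
finger_force: 0.0
clock: 7.6
eef_pos: [430.0, 97.2, 127.6]
eef_rot: [3.141, -0.0, 1.571]
wrist_force: [-0.8, -0.1, -1.4]
finger_gap: 29.5
finger_force: 29.6
clock: 7.9
eef_pos: [430.0, 97.2, 127.5]
eef_rot: [3.142, -0.0, 1.571]
wrist_force: [-0.3, -0.4, 1.3]
finger_gap: 29.6
finger_force: 40.0
```

Converted, -50 mm / 300 = -0.1667, -30 mm / 300 = -0.1.

```bash
echo '[[[0, 0, -0.0333], [0, 0, 0]], [[0, 0, -0.1], [0, 0, 0]], [[0, 0, -0.1667], [0, 0, 0]], [[-0.0333, 0, -0.1667], [0, 0, 0]], [[-0.1, 0, -0.1667], [0, 0, 0]]]' | python3 nudge.py 
echo '[[[-0.1, -0.0033, 0], [0, 0, 0]], [[-0.2167, -0.0067, 0], [0, 0, 0]], [[-0.35, -0.01, 0], [0, 0, 0]], [[-0.4833, -0.0133, 0], [0, 0, 0]], [[-0.6167, -0.0167, 0], [0, 0, 0]]]' | python3 nudge.py 
echo '[[[-0.1333, 0, 0], [0, 0, 0]], [[-0.2667, -0.0033, 0], [0, 0, 0]], [[-0.4, -0.0067, 0], [0, 0, 0]], [[-0.5333, -0.01, 0], [0, 0, 0]], [[-0.6333, -0.0167, 0], [0, 0, 0]]]' | python3 nudge.py 
echo '[[[-0.0833, 0, 0], [0, 0, 0]], [[-0.14, 0, 0], [0, 0, 0]], [[-0.14, 0, 0], [0, 0, 0]], [[-0.14, 0, 0.02], [0, 0, 0]], [[-0.14, 0, 0.04], [0, 0, 0]]]' | python3 nudge.py 
```

```text
clock: 8.4
eef_pos: [429.9, 66.9, 177.4]
eef_rot: [3.141, -0.0, 1.572]
wrist_force: [-0.0, 0.1, -1.7]
finger_gap: 29.4
finger_force: 40.0
clock: 8.9
eef_pos: [424.1, -119.9, 176.8]
eef_rot: [-3.141, -0.0, 1.571]
wrist_force: [1.2, -0.1, -1.8]
finger_gap: 29.1
finger_force: 40.0
clock: 9.4
eef_pos: [418.8, -310.4, 176.5]
eef_rot: [-3.141, -0.0, 1.57]
wrist_force: [0.7, 1.0, -1.6]
finger_gap: 29.1
finger_force: 40.0
clock: 9.9
eef_pos: [419.8, -349.2, 164.6]
eef_rot: [-3.141, -0.0, 1.571]
wrist_force: [-0.1, 0.8, -1.1]
finger_gap: 29.5
finger_force: 40.0
```

Converted, 13.5 mm / 300 = 0.045, 10 mm / 300 = 0.0333.

```bash
echo '[[[0, 0, 0.0167], [0, 0, 0]], [[0, 0, 0.0333], [0, 0, 0]], [[0, 0, 0.045], [0, 0, 0]], [[0, 0, 0.045], [0, 0, 0]]]' | python3 nudge.py
echo '[[[0, 0, 0], [0, 0, 0]], [[0, 0, 0], [0, 0, 0]], [[0, 0, 0], [0, 0, 0]], [[0, 0, 0], [0, 0, 0]], [[0, 0, 0], [0, 0, 0]]]' | python3 nudge.py 56
echo '[[[0, 0, -0.0667], [0, 0, 0]], [[0, 0, -0.1667], [0, 0, 0]], [[0.1667, 0, -0.1667], [0, 0, 0]], [[0.3, 0.0033, -0.1667], [0, 0, 0]], [[0.4333, 0.0067, -0.1667], [0, 0, 0]]]' | python3 nudge.py 94
echo '[[[0.15, 0.0033, 0], [0, 0, 0]], [[0.3, 0.0067, 0], [0, 0, 0]], [[0.45, 0.01, 0], [0, 0, 0]], [[0.6, 0.0133, 0], [0, 0, 0]], [[0.75, 0.0167, 0], [0, 0, 0]]]' | python3 nudge.py
echo '[[[0.15, 0.0033, 0], [0, 0, 0]], [[0.3, 0.0067, 0], [0, 0, 0]], [[0.45, 0.01, 0], [0, 0, 0]], [[0.6, 0.0133, 0], [0, 0, 0]], [[0.7, 0.0167, 0], [0, 0, 0]]]' | python3 nudge.py
```

```text
clock: 10.3
eef_pos: [420.1, -349.7, 151.8]
eef_rot: [3.141, 0.0, 1.571]
wrist_force: [-0.1, -0.9, -1.4]
finger_gap: 29.4
finger_force: 40.0
clock: 10.8
eef_pos: [420.0, -349.9, 152.0]
eef_rot: [3.141, 0.0, 1.571]
wrist_force: [0.3, 0.5, -0.4]
finger_gap: 55.9
finger_force: 0.0
clock: 11.3
eef_pos: [421.7, -218.4, 202.0]
eef_rot: [3.141, 0.0, 1.57]
wrist_force: [1.3, 0.4, -0.4]
finger_gap: 92.1
finger_force: 0.0
clock: 11.8
eef_pos: [426.7, 6.9, 202.2]
eef_rot: [3.141, 0.0, 1.571]
wrist_force: [1.5, -0.4, 0.6]
finger_gap: 94.0
finger_force: 0.0
clock: 12.3
eef_pos: [431.6, 217.8, 202.0]
eef_rot: [3.141, -0.0, 1.572]
wrist_force: [0.1, -0.1, -0.1]
finger_gap: 93.7
finger_force: 0.0
```

```bash
python3 - <<'E'
from h import *
print(telemetry.read_state()["eef_pos"])
E
```

```text
[431.56632559 217.75783223 202.04149712]
```

Converted, 86 mm / 300 = 0.2867, 80 mm / 300 = 0.2667.

```bash
echo '[[[0.1, 0.0033, 0], [0, 0, 0]], [[0.1633, 0.0033, 0.0333], [0, 0, 0]], [[0.1633, 0.0033, 0.15], [0, 0, 0]], [[0.1633, 0.0033, 0.2667], [0, 0, 0]], [[0.1633, 0.0033, 0.2867], [0, 0, 0]]]' | python3 nudge.py 70
echo '[[[0, 0, 0], [0, 0, 0]], [[0, 0, 0], [0, 0, 0]], [[0, 0, 0], [0, 0, 0]], [[0, 0, 0], [0, 0, 0]], [[0, 0, 0], [0, 0, 0]]]' | python3 nudge.py 0 40
echo '[[[0, 0, 0], [0, 0, 0]], [[0, 0, 0], [0, 0, 0]], [[0, 0, 0], [0, 0, 0]]]' | python3 nudge.py 0 40
echo '[[[0, 0, -0.0333], [0, 0, 0]], [[0, 0, -0.1], [0, 0, 0]], [[0, 0, -0.1833], [0, 0, 0]], [[-0.0333, 0, -0.1833], [0, 0, 0]], [[-0.1, 0, -0.1833], [0, 0, 0]]]' | python3 nudge.py
```

```text
clock: 12.8
eef_pos: [431.4, 263.5, 112.7]
eef_rot: [-3.137, 0.003, 1.571]
wrist_force: [-0.4, 0.4, -0.6]
finger_gap: 70.4
finger_force: 0.0
clock: 13.3
eef_pos: [433.3, 264.3, 116.8]
eef_rot: [3.141, -0.001, 1.571]
wrist_force: [-1.9, -0.4, 5.4]
finger_gap: 37.6
finger_force: 40.0
clock: 13.6
eef_pos: [433.3, 264.4, 116.8]
eef_rot: [3.141, -0.001, 1.571]
wrist_force: [-1.2, 0.1, 6.3]
finger_gap: 37.1
finger_force: 40.0
clock: 14.1
eef_pos: [432.8, 233.9, 170.6]
eef_rot: [3.141, -0.0, 1.572]
wrist_force: [0.7, -0.7, -4.2]
finger_gap: 37.5
finger_force: 39.9
```

Converted, -185 mm / 300 = -0.6167, -145 mm / 300 = -0.4833.

```bash
echo '[[[-0.1, 0.0167, 0], [0, 0, 0]], [[-0.2167, 0.04, 0], [0, 0, 0]], [[-0.35, 0.0667, 0], [0, 0, 0]], [[-0.4833, 0.1, 0], [0, 0, 0]], [[-0.6167, 0.1267, 0], [0, 0, 0]]]' | python3 nudge.py
echo '[[[-0.1333, 0.0267, 0], [0, 0, 0]], [[-0.2667, 0.0533, 0], [0, 0, 0]], [[-0.4, 0.08, 0], [0, 0, 0]], [[-0.5333, 0.1067, 0], [0, 0, 0]], [[-0.6667, 0.1333, 0], [0, 0, 0]]]' | python3 nudge.py
echo '[[[-0.1333, 0.0267, 0], [0, 0, 0]], [[-0.2667, 0.0467, 0], [0, 0, 0]], [[-0.4, 0.0567, 0], [0, 0, 0]], [[-0.5333, 0.0567, 0], [0, 0, 0]], [[-0.64, 0.0567, 0], [0, 0, 0]]]' | python3 nudge.py
echo '[[[0, 0, 0], [0, 0, 0]], [[0, 0, 0.0167], [0, 0, 0]], [[0, 0, 0.04], [0, 0, 0]], [[0, 0, 0.06], [0, 0, 0]], [[0, 0, 0.0733], [0, 0, 0]]]' | python3 nudge.py
```

```text
clock: 14.6
eef_pos: [470.5, 47.0, 169.9]
eef_rot: [-3.14, 0.0, 1.571]
wrist_force: [1.5, -0.3, -3.6]
finger_gap: 37.8
finger_force: 39.9
clock: 15.1
eef_pos: [510.2, -153.0, 169.8]
eef_rot: [-3.14, -0.0, 1.57]
wrist_force: [0.8, 0.1, -4.0]
finger_gap: 37.8
finger_force: 39.9
clock: 15.6
eef_pos: [526.7, -345.2, 169.3]
eef_rot: [-3.14, -0.001, 1.57]
wrist_force: [-0.0, 0.9, -2.9]
finger_gap: 37.4
finger_force: 39.9
clock: 16.1
eef_pos: [527.9, -342.0, 147.9]
eef_rot: [-3.141, -0.001, 1.572]
wrist_force: [-0.1, 0.1, -4.3]
finger_gap: 37.1
finger_force: 40.0
```

Converted, 6.5 mm / 300 = 0.0217, 4 mm / 300 = 0.0133.

```bash
echo '[[[0, 0, 0.0133], [0, 0, 0]], [[0, 0, 0.0217], [0, 0, 0]], [[0, 0, 0.0217], [0, 0, 0]]]' | python3 nudge.py
echo '[[[0, 0, 0], [0, 0, 0]], [[0, 0, 0], [0, 0, 0]], [[0, 0, 0], [0, 0, 0]], [[0, 0, 0], [0, 0, 0]], [[0, 0, 0], [0, 0, 0]]]' | python3 nudge.py 64
echo '[[[0, 0, -0.0667], [0, 0, 0]], [[0, 0, -0.1667], [0, 0, 0]], [[0, 0, -0.25], [0, 0, 0]], [[0.1333, 0, -0.2833], [0, 0, 0]], [[0.2667, 0, -0.2833], [0, 0, 0]]]' | python3 nudge.py
echo '[[[0.1333, 0, 0], [0, 0, 0.0446]], [[0.2667, 0, 0], [0, 0, 0.0891]], [[0.4, 0, 0], [0, 0, 0.1337]], [[0.5333, 0, 0], [0, 0, 0.1783]], [[0.6667, 0, 0], [0, 0, 0.2228]]]' | python3 nudge.py
python3 - <<'E'
from h import *
p,d,c=shot("side");save(p,"pics/s2.png");np.savez("s2.npz",p=p,d=d)
s=telemetry.read_state();print(s["joints"],s["eef_pos"],s["eef_rot"])
E
```

```text
clock: 16.4
eef_pos: [527.9, -342.7, 142.1]
eef_rot: [-3.141, -0.0, 1.571]
wrist_force: [-0.1, 0.2, -2.9]
finger_gap: 37.5
finger_force: 40.0
clock: 16.9
eef_pos: [528.0, -342.9, 142.6]
eef_rot: [3.141, 0.0, 1.571]
wrist_force: [-0.7, 0.3, -0.5]
finger_gap: 63.6
finger_force: 0.0
clock: 17.4
eef_pos: [528.2, -262.6, 229.1]
eef_rot: [3.139, 0.001, 1.569]
wrist_force: [-0.4, -0.1, -0.8]
finger_gap: 63.9
finger_force: 0.0
clock: 17.9
eef_pos: [527.7, -61.3, 227.6]
eef_rot: [3.141, -0.0, 0.865]
wrist_force: [0.1, -0.0, 0.7]
finger_gap: 64.0
finger_force: 0.0
[-1.76783054e-01  2.39810095e-01  1.54462861e+00  1.30535385e-03
  1.35683546e+00  5.41663977e-01] [527.74082193 -56.74969507 227.77646309] [-3.14120771e+00 -1.25717812e-03  8.52072088e-01]
```

View pics/s2.png

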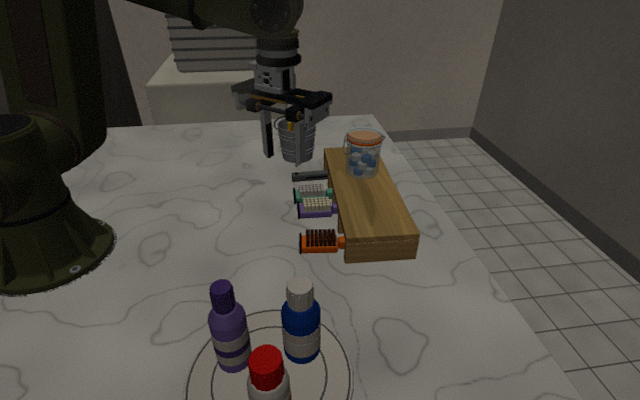

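All three bottles stand on the disc. The lavender brush has been knocked sideways towards the green one, at (315,207), so I re-measure the brushes.

```bash
cat > br.py <<'E'
from h import *
def brushes(f=None):
    if f is None: p,d,c=shot("side")
    else: p,d=f["p"],f["d"];c=cam("side")
    P=points(d,c);X,Y,Z=P[...,0],P[...,1],P[...,2];hsv=cv2.cvtColor(p,cv2.COLOR_RGB2HSV);H,S=hsv[...,0].astype(int),hsv[...,1]
    base=(Z>4)&(Z<45)&(X>300)&(X<790)&(Y>-250)&(Y<300)
    for k,m in dict(orange=(H>=4)&(H<14)&(S>170),lav=(H>118)&(H<150)&(S>70),green=(H>65)&(H<95)&(S>60)).items():
        q=P[m&base]
        if len(q)<20: print(k,len(q));continue
        r=cv2.minAreaRect(q[:,:2].astype(np.float32));print(k,len(q),np.round(r[0],1),np.round(r[1],1),round(r[2],1),'min',q.min(0).round(),'max',q.max(0).round(), 'front-y', q[q[:,0]>q[:,0].max()-12].mean(0).round(1))
if __name__=="__main__":
    import sys
    brushes(np.load(sys.argv[1]) if len(sys.argv)>1 else None)
E
python3 br.py s2.npz; python3 - <<'E'
from h import *
f=np.load("s2.npz");c=cam("side");P=points(f["d"],c);X,Y,Z=P[...,0],P[...,1],P[...,2]
q=P[(Z>7)&(Z<45)&(X>535)&(X<640)&(Y>20)&(Y<112)];print(cv2.minAreaRect(q[:,:2].astype(np.float32)))
for u,v in((298,217),(334,216),(336,210),(299,200)): print(P[v,u].round())
cv2.imwrite("pics/s2c.png",cv2.resize(f["p"][170:270,260:430,::-1],None,fx=4,fy=4))
E
```

```text
orange 615 [606.   17.2] [223.2 101.4] 88.7 min [553. -95.   4.] max [655. 130.  39.] front-y [648.2 -77.1  17.6]
lav 264 [613.2  74.2] [324.8 100.9] 85.7 min [551. -84.   4.] max [662. 235.  25.] front-y [656.3  67.   16.4]
green 146 [587.2  78.3] [322.3  99. ] 68.5 min [552. -81.   4.] max [664. 236.  37.] front-y [656.9 132.1  17.5]
((600.8431396484375, 68.57295989990234), (52.584571838378906, 80.00581359863281), 87.43670654296875)
[560.  52.   3.]
[653.  45.   1.]
[660.  55.  12.]
[570. 120.   9.]
```

View pics/s2c.png

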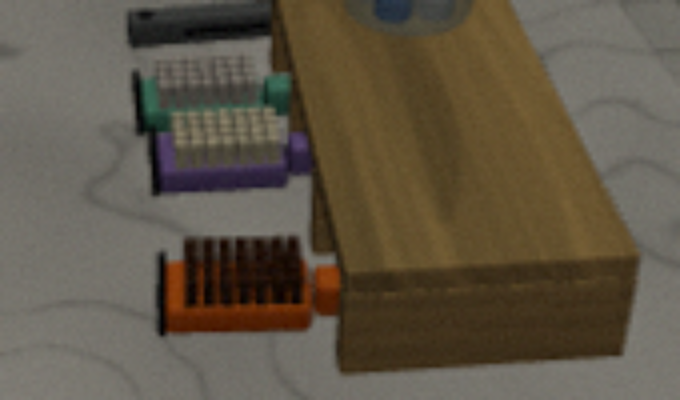

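Lavender's head is now at y≈68, still parallel. Orange lies with yaw -0.14, its head centre near (593,-65.5). I take orange first.

Converted, 110 mm / 300 = 0.3667, 100 mm / 300 = 0.3333, 0.14 rad / 3.1416 = 0.0446.

```bash
cat > go.py <<'E'
import sys
from h import *
from scipy.spatial.transform import Rotation as R
s=telemetry.read_state();x,y,z,yaw=map(float,sys.argv[1:5])
Rm=R.from_euler('xyz',s["eef_rot"]);T=R.from_euler('xyz',[np.pi,0,yaw])
print('at',s["eef_pos"].round(1),s["eef_rot"].round(3),'shift',(Rm.inv().apply(np.array([x,y,z])-s["eef_pos"])).round(1),'rot',(Rm.inv()*T).as_rotvec().round(3),'j',s["joints"].round(2))
E
echo '[[[0.0267, 0.0333, 0.0667], [0, 0, 0.0446]], [[0.0533, 0.0733, 0.1667], [0, 0, 0.0891]], [[0.08, 0.1133, 0.2667], [0, 0, 0.1337]], [[0.1067, 0.1533, 0.3333], [0, 0, 0.1783]], [[0.12, 0.18, 0.3667], [0, 0, 0.2228]]]' | python3 nudge.py 74
echo '[[[0, 0, 0], [0, 0, 0.0446]], [[0, 0, 0], [0, 0, 0.0891]], [[0, 0, 0], [0, 0, 0.0891]], [[0, 0, 0], [0, 0, 0.0891]]]' | python3 nudge.py
python3 go.py 592 -65.5 5 -0.138; python3 br.py
```

```text
clock: 18.45
eef_pos: [592.5, -70.0, 115.2]
eef_rot: [-3.141, 0.002, 0.165]
wrist_force: [-0.3, 0.3, 1.4]
finger_gap: 74.1
finger_force: 0.0
clock: 18.85
eef_pos: [592.5, -70.1, 117.6]
eef_rot: [3.142, -0.0, -0.105]
wrist_force: [0.2, -0.2, -0.2]
finger_gap: 74.0
finger_force: 0.0
at [592.5 -70.1 117.6] [ 3.142 -0.    -0.105] shift [ -1.   -4.6 112.6] rot [ 0.    -0.     0.033] j [-0.18  0.48  1.48 -0.    1.18  1.5 ]
orange 629 [606.2  18.3] [226.9 101.5] 88.7 min [553. -96.   4.] max [655. 133.  38.] front-y [648.4 -77.4  18.1]
lav 201 [ 6.078e+02 -3.000e-01] [175.4 100.8] 85.6 min [551. -84.   4.] max [663.  90.  25.] front-y [656.1  60.7  16.2]
green 132 [602.6  76.2] [331.2 102.2] 83.2 min [551. -84.   5.] max [662. 247.  36.] front-y [655.9 131.8  17.5]
```

Converted, 112 mm / 300 = 0.3733, 95 mm / 300 = 0.3167, 0.033 rad / 3.1416 = 0.0105.

```bash
echo '[[[-0.0033, -0.015, 0.1], [0, 0, 0.0105]], [[-0.0033, -0.015, 0.2167], [0, 0, 0.0105]], [[-0.0033, -0.015, 0.3167], [0, 0, 0.0105]], [[-0.0033, -0.015, 0.3733], [0, 0, 0.0105]], [[-0.0033, -0.015, 0.3733], [0, 0, 0.0105]]]' | python3 nudge.py
echo '[[[0, 0, 0], [0, 0, 0]], [[0, 0, 0], [0, 0, 0]], [[0, 0, 0], [0, 0, 0]], [[0, 0, 0], [0, 0, 0]], [[0, 0, 0], [0, 0, 0]]]' | python3 nudge.py 0 30
echo '[[[0, 0, 0], [0, 0, 0]], [[0, 0, 0], [0, 0, 0]]]' | python3 nudge.py
```

```text
clock: 19.4
eef_pos: [590.6, -65.3, 3.2]
eef_rot: [-3.141, 0.004, -0.14]
wrist_force: [0.3, 0.4, 1.5]
finger_gap: 73.9
finger_force: 0.0
clock: 19.9
eef_pos: [592.5, -65.5, 6.4]
eef_rot: [3.142, -0.001, -0.142]
wrist_force: [-1.3, 0.2, 7.0]
finger_gap: 47.9
finger_force: 29.8
clock: 20.1
eef_pos: [592.5, -65.6, 6.4]
eef_rot: [-3.142, -0.001, -0.142]
wrist_force: [-2.2, 0.2, 6.0]
finger_gap: 47.8
finger_force: 29.8
```

Converted, -120 mm / 300 = -0.4, -90 mm / 300 = -0.3.

```bash
echo '[[[-0.0333, 0, -0.0067], [0, 0, 0]], [[-0.1, 0, -0.0067], [0, 0, 0]], [[-0.2, 0, -0.0067], [0, 0, 0]], [[-0.3, 0, -0.0067], [0, 0, 0]], [[-0.4, 0, -0.0067], [0, 0, 0]]]' | python3 nudge.py
echo '[[[-0.1, 0, 0], [0, 0, 0]], [[-0.1833, 0, 0], [0, 0, 0]], [[-0.2333, 0, 0], [0, 0, 0]], [[-0.2333, 0, 0.0067], [0, 0, 0]], [[-0.2333, 0, 0.0067], [0, 0, 0]]]' | python3 nudge.py
echo '[[[0, 0, 0], [0, 0, 0]], [[0, 0, 0], [0, 0, 0]], [[0, 0, 0], [0, 0, 0]]]' | python3 nudge.py 74
echo '[[[0, 0, -0.0667], [0, 0, 0]], [[0, 0, -0.2], [0, 0, 0]], [[0, 0, -0.2], [0, 0, 0]]]' | python3 nudge.py
python3 br.py
```

```text
clock: 20.6
eef_pos: [472.0, -48.3, 7.5]
eef_rot: [3.142, -0.0, -0.142]
wrist_force: [-0.1, -0.6, -1.5]
finger_gap: 47.8
finger_force: 29.8
clock: 21.1
eef_pos: [404.1, -38.6, 6.0]
eef_rot: [-3.142, -0.0, -0.142]
wrist_force: [-4.0, 0.4, 6.7]
finger_gap: 48.3
finger_force: 29.9
clock: 21.4
eef_pos: [404.3, -38.7, 5.4]
eef_rot: [3.142, -0.0, -0.142]
wrist_force: [0.7, 0.0, 0.4]
finger_gap: 68.0
finger_force: 0.0
clock: 21.7
eef_pos: [406.2, -39.0, 69.0]
eef_rot: [3.141, -0.006, -0.142]
wrist_force: [-0.2, -0.4, -0.5]
finger_gap: 74.2
finger_force: 0.0
orange 1244 [477.3 -46.6] [220.8 126.6] 18.6 min [364. -74.   4.] max [598.  48.  38.] front-y [591.8 -67.3  17.1]
lav 263 [550.6  52.7] [417.2 163.7] 47.9 min [363. -59.   4.] max [663. 233.  25.] front-y [656.9  64.   16.6]
green 148 [540.4  62.9] [415.4 123.2] 48.6 min [361. -57.   4.] max [662. 236.  37.] front-y [655.9 135.1  17.3]
```

Orange is out, with its handle end at x≈599 as expected. I regrasp it by the handle.

Converted, 153 mm / 300 = 0.51, 130 mm / 300 = 0.4333.

```bash
echo '[[[0.15, 0, -0.0067], [0, 0, 0]], [[0.3, 0, 0], [0, 0, 0]], [[0.4333, 0, 0], [0, 0, 0]], [[0.51, 0, 0], [0, 0, 0]], [[0.51, 0, 0], [0, 0, 0]]]' | python3 nudge.py 50
python3 go.py 556 -60.5 5 -0.142
```

```text
clock: 22.25
eef_pos: [556.7, -60.5, 63.6]
eef_rot: [-3.142, 0.001, -0.142]
wrist_force: [0.5, -0.7, 0.4]
finger_gap: 50.1
finger_force: 0.0
at [556.7 -60.5  63.6] [-3.142e+00  1.000e-03 -1.420e-01] shift [-0.7  0.1 58.6] rot [-0.     0.001 -0.   ] j [-0.17  0.48  1.63  0.    1.04  1.54]
```

Converted, 61 mm / 300 = 0.2033, 45 mm / 300 = 0.15.

```bash
echo '[[[0, 0, 0.0667], [0, 0, 0]], [[0, 0, 0.15], [0, 0, 0]], [[0, 0, 0.2033], [0, 0, 0]], [[0, 0, 0.2033], [0, 0, 0]]]' | python3 nudge.py
echo '[[[0, 0, 0], [0, 0, 0]], [[0, 0, 0], [0, 0, 0]], [[0, 0, 0], [0, 0, 0]], [[0, 0, 0], [0, 0, 0]], [[0, 0, 0], [0, 0, 0]]]' | python3 nudge.py 0 55
python3 go.py 430 -25 12 3.095
```

```text
clock: 22.65
eef_pos: [553.5, -59.9, 1.9]
eef_rot: [-3.141, 0.004, -0.142]
wrist_force: [0.2, 0.0, 1.0]
finger_gap: 50.2
finger_force: 0.0
clock: 23.15
eef_pos: [555.4, -60.3, 4.8]
eef_rot: [3.142, -0.0, -0.142]
wrist_force: [-1.0, 0.1, 4.2]
finger_gap: 23.8
finger_force: 55.0
at [555.4 -60.3   4.8] [ 3.142 -0.    -0.142] shift [-129.1  -17.1   -7.3] rot [-0.    -0.     3.046] j [-0.17  0.56  1.66  0.    0.92  1.54]
```

The manual's scale: shifts go in shares of 300 mm and turns go in shares of pi rad. Converting my numbers, -129 mm / 300 = -0.43, -85 mm / 300 = -0.2833.

```bash
echo '[[[0, 0, -0.0167], [0, 0, 0]], [[-0.05, -0.0067, -0.0333], [0, 0, 0]], [[-0.15, -0.02, -0.0333], [0, 0, 0]], [[-0.2833, -0.0367, -0.0333], [0, 0, 0]], [[-0.43, -0.0567, -0.0333], [0, 0, 0]]]' | python3 nudge.py
echo '[[[0, 0, 0], [0, 0, -0.0318]], [[0, 0, 0], [0, 0, -0.0764]], [[0, 0, 0], [0, 0, -0.121]], [[0, 0, 0], [0, 0, -0.1655]], [[0, 0, 0], [0, 0, -0.2101]]]' | python3 nudge.py
echo '[[[0, 0, 0], [0, 0, -0.0446]], [[0, 0, 0], [0, 0, -0.0891]], [[0, 0, 0], [0, 0, -0.1337]], [[0, 0, 0], [0, 0, -0.1783]], [[0, 0, 0], [0, 0, -0.2228]]]' | python3 nudge.py
echo '[[[0, 0, 0], [0, 0, -0.0446]], [[0, 0, 0], [0, 0, -0.0891]], [[0, 0, 0], [0, 0, -0.1337]], [[0, 0, 0], [0, 0, -0.1783]], [[0, 0, 0], [0, 0, -0.2228]]]' | python3 nudge.py
echo '[[[0, 0, 0], [0, 0, -0.0446]], [[0, 0, 0], [0, 0, -0.0891]], [[0, 0, 0], [0, 0, -0.1337]], [[0, 0, 0], [0, 0, -0.1783]], [[0, 0, 0], [0, 0, -0.2228]]]' | python3 nudge.py
echo '[[[0, 0, 0], [0, 0, -0.0446]], [[0, 0, 0], [0, 0, -0.0891]], [[0, 0, 0], [0, 0, -0.1337]], [[0, 0, 0], [0, 0, -0.1518]], [[0, 0, 0], [0, 0, -0.1518]]]' | python3 nudge.py
python3 br.py; python3 go.py 430 -61 8 3.095
```

```text
clock: 23.65
eef_pos: [428.9, -24.9, 14.5]
eef_rot: [3.142, -0.001, -0.142]
wrist_force: [0.6, 1.4, -0.5]
finger_gap: 23.4
finger_force: 55.0
clock: 24.15
eef_pos: [430.2, -25.2, 14.7]
eef_rot: [3.141, -0.0, 0.524]
wrist_force: [-0.2, 0.4, -1.5]
finger_gap: 23.6
finger_force: 55.0
clock: 24.65
eef_pos: [430.1, -25.2, 14.7]
eef_rot: [3.141, -0.0, 1.223]
wrist_force: [-0.1, 0.3, -0.9]
finger_gap: 23.9
finger_force: 55.0
clock: 25.15
eef_pos: [430.1, -25.2, 14.7]
eef_rot: [3.141, 0.0, 1.924]
wrist_force: [-0.0, 0.3, -2.1]
finger_gap: 23.3
finger_force: 55.0
clock: 25.65
eef_pos: [430.1, -25.2, 14.7]
eef_rot: [-3.142, 0.0, 2.624]
wrist_force: [-0.4, 0.1, -0.9]
finger_gap: 23.5
finger_force: 55.0
clock: 26.15
eef_pos: [430.0, -25.2, 14.6]
eef_rot: [-3.142, 0.0, 3.096]
wrist_force: [0.4, 0.2, -0.9]
finger_gap: 23.3
finger_force: 55.0
orange 1076 [502.3 -31.2] [ 44.3 234.3] 85.9 min [385. -59.  11.] max [620. -12.  45.] front-y [614.1 -44.2  24.6]
lav 259 [603.7  71.9] [331.  174.1] 54.6 min [437. -56.   4.] max [663. 233.  34.] front-y [656.9  67.9  16.6]
green 147 [601.1  96.7] [291.9 103.9] 77.1 min [559. -57.   5.] max [664. 234.  37.] front-y [657.2 135.3  17.1]
at [430.1 -25.2  14.6] [-3.142  0.     3.093] shift [ -1.7 -35.8   6.6] rot [-0.     0.    -0.002] j [-0.14  0.32  2.01 -0.    0.81 -1.67]
```

Converted, -50 mm / 300 = -0.1667, -36 mm / 300 = -0.12.

```bash
echo '[[[-0.0033, -0.06, 0.01], [0, 0, 0]], [[-0.0033, -0.12, 0.02], [0, 0, 0]], [[-0.0033, -0.12, 0.02], [0, 0, 0]], [[-0.0667, -0.12, 0.02], [0, 0, 0]], [[-0.1667, -0.12, 0.02], [0, 0, 0]]]' | python3 nudge.py
echo '[[[-0.1, 0, 0], [0, 0, 0]], [[-0.2, 0, 0], [0, 0, 0]], [[-0.3, 0, 0], [0, 0, 0]], [[-0.3667, 0, 0], [0, 0, 0]], [[-0.3867, 0, 0], [0, 0, 0]]]' | python3 nudge.py
python3 go.py 605 -69 5 3.095; python3 br.py |head -1
```

```text
clock: 26.7
eef_pos: [478.2, -63.0, 8.6]
eef_rot: [3.141, -0.001, 3.093]
wrist_force: [-0.2, -1.2, -1.3]
finger_gap: 23.5
finger_force: 55.0
clock: 27.2
eef_pos: [595.4, -68.3, 8.3]
eef_rot: [-3.142, 0.0, 3.094]
wrist_force: [-1.3, 0.2, -1.7]
finger_gap: 23.9
finger_force: 55.0
at [595.4 -68.3   8.3] [-3.142  0.     3.094] shift [-9.6 -0.3  3.3] rot [-0.     0.    -0.001] j [-0.18  0.63  1.53  0.    0.98 -1.7 ]
orange 422 [605.7  19. ] [204.6 104.9] 87.8 min [550. -85.   6.] max [655. 123.  28.] front-y [648.3 -77.5  20.3]
```

Converted, -8 mm / 300 = -0.0267, -4 mm / 300 = -0.0133.

```bash
echo '[[[-0.0133, 0, 0], [0, 0, 0]], [[-0.0267, 0, 0.0033], [0, 0, 0]], [[-0.0267, 0, 0.01], [0, 0, 0]], [[-0.0267, 0, 0.01], [0, 0, 0]]]' | python3 nudge.py
echo '[[[0, 0, 0], [0, 0, 0]], [[0, 0, 0], [0, 0, 0]], [[0, 0, 0], [0, 0, 0]], [[0, 0, 0], [0, 0, 0]]]' | python3 nudge.py 56
echo '[[[0, 0, -0.1], [0, 0, 0]], [[0, 0, -0.2333], [0, 0, 0]], [[0, 0, -0.3667], [0, 0, 0]], [[0.0667, 0, -0.4333], [0, 0, 0]], [[0.1333, 0, -0.4333], [0, 0, 0]]]' | python3 nudge.py
echo '[[[0.0667, 0.0833, 0], [0, 0, 0.0446]], [[0.0667, 0.1667, 0], [0, 0, 0.0891]], [[0.0667, 0.25, 0], [0, 0, 0.1337]], [[0.0667, 0.3333, 0], [0, 0, 0.1783]], [[0.0667, 0.4167, 0], [0, 0, 0.2228]]]' | python3 nudge.py
echo '[[[0, 0, 0], [0, 0, 0.0446]], [[0, 0, 0], [0, 0, 0.0891]], [[0, 0, 0], [0, 0, 0.1337]], [[0, 0, 0], [0, 0, 0.1783]], [[0, 0, 0], [0, 0, 0.2228]]]' | python3 nudge.py
echo '[[[0, 0, 0], [0, 0, 0.0446]], [[0, 0, 0], [0, 0, 0.0891]], [[0, 0, 0], [0, 0, 0.1337]], [[0, 0, 0], [0, 0, 0.1783]], [[0, 0, 0], [0, 0, 0.2228]]]' | python3 nudge.py
echo '[[[0, 0, 0], [0, 0, 0.0446]], [[0, 0, 0], [0, 0, 0.0891]], [[0, 0, 0], [0, 0, 0.1337]], [[0, 0, 0], [0, 0, 0.1783]], [[0, 0, 0], [0, 0, 0.2228]]]' | python3 nudge.py
echo '[[[0, 0, 0], [0, 0, 0.0446]], [[0, 0, 0], [0, 0, 0.0891]], [[0, 0, 0], [0, 0, 0.1082]], [[0, 0, 0], [0, 0, 0.1082]]]' | python3 nudge.py
python3 - <<'E'
from h import *
p,d,c=shot("wrist");save(p,"pics/w3.png");P=points(d,c);X,Y,Z=P[...,0],P[...,1],P[...,2]
hsv=cv2.cvtColor(p,cv2.COLOR_RGB2HSV);H,S=hsv[...,0].astype(int),hsv[...,1]
ok=(Z>3)&(Z<45)&(X>500)&(X<690)
for k,m in dict(orange=(H>=4)&(H<14)&(S>170),lav=(H>118)&(H<150)&(S>60),green=(H>65)&(H<95)&(S>60)).items():
    m=(m&ok).astype(np.uint8);N,L,st,_=cv2.connectedComponentsWithStats(m)
    for i in range(1,N):
        if st[i,4]>80:
            q=P[L==i];print(k,st[i],[np.round(a,1) for a in cv2.minAreaRect(q[:,:2].astype(np.float32))],q.min(0).round(),q.max(0).round())
E
python3 go.py 590 68 5 -0.04
```

```text
clock: 27.65
eef_pos: [601.8, -69.2, 5.2]
eef_rot: [3.142, -0.0, 3.095]
wrist_force: [-0.4, 0.0, -0.3]
finger_gap: 23.4
finger_force: 55.0
clock: 28.05
eef_pos: [602.2, -69.3, 5.5]
eef_rot: [-3.142, 0.0, 3.095]
wrist_force: [-0.1, -0.2, -0.5]
finger_gap: 51.9
finger_force: 0.0
clock: 28.55
eef_pos: [563.1, -67.6, 138.7]
eef_rot: [-3.141, 0.005, 3.095]
wrist_force: [-0.5, -0.2, -0.3]
finger_gap: 56.0
finger_force: 0.0
clock: 29.05
eef_pos: [548.1, 59.4, 135.6]
eef_rot: [3.141, 0.0, 2.389]
wrist_force: [0.1, -0.9, -1.4]
finger_gap: 56.0
finger_force: 0.0
clock: 29.55
eef_pos: [548.1, 58.4, 135.5]
eef_rot: [3.141, -0.0, 1.689]
wrist_force: [0.0, -0.2, 0.1]
finger_gap: 56.1
finger_force: 0.0
clock: 30.05
eef_pos: [548.1, 58.4, 135.5]
eef_rot: [3.142, -0.0, 0.989]
wrist_force: [0.2, 0.3, 0.6]
finger_gap: 56.2
finger_force: 0.0
clock: 30.55
eef_pos: [548.1, 58.4, 135.5]
eef_rot: [3.142, -0.0, 0.289]
wrist_force: [-0.1, 0.2, -0.3]
finger_gap: 56.1
finger_force: 0.0
clock: 30.95
eef_pos: [548.1, 58.4, 135.5]
eef_rot: [3.142, -0.0, -0.046]
wrist_force: [-0.2, -0.0, -0.3]
finger_gap: 56.0
finger_force: 0.0
orange [ 431   71   38  107 2690] [array([606. , -67.1]), array([22.2, 95.2]), np.float64(87.3)] [558. -80.   6.] [654. -54.  23.]
lav [288  71  26  12 267] [array([655.2,  68.4]), array([22.3,  8.7]), np.float64(86.7)] [651.  57.  15.] [660.  79.  23.]
lav [279 109  48  68 404] [array([596.7,  70.5]), array([44.5, 62.1]), np.float64(86.6)] [565.  47.  14.] [626.  94.  21.]
green [208  70  30  21 568] [array([655.5, 138.8]), array([23.1, 16.6]), np.float64(87.3)] [647. 127.   7.] [664. 150.  23.]
green [ 200   94   56   92 1056] [array([602.4, 139.8]), array([45.9, 83.2]), np.float64(87.6)] [560. 116.   7.] [645. 164.  24.]
at [548.1  58.4 135.5] [-3.142 -0.    -0.044] shift [ 41.5 -11.4 130.5] rot [-0.    -0.    -0.004] j [0.04 0.37 1.6  0.   1.17 1.65]
```

View pics/w3.png

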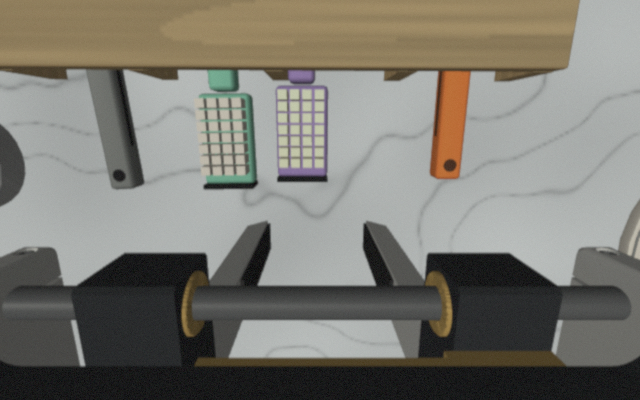

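The wrist view shows orange correctly in (handle at (450,130)), with lavender's head at (302,130) and green's at (228,135). The 22 mm gap between lavender and green is enough for a 12.5 mm finger, so I grasp lavender at (595,69.5).

Converted, 105 mm / 300 = 0.35, 85 mm / 300 = 0.2833, 0.006 rad / 3.1416 = 0.0019.

```bash
echo '[[[0.1533, -0.0433, 0.1], [0, 0, 0]], [[0.1533, -0.0433, 0.1667], [0, 0, 0]], [[0.1533, -0.0433, 0.1667], [0, 0, 0]], [[0.1533, -0.0433, 0.2833], [0, 0, 0.0019]], [[0.1533, -0.0433, 0.35], [0, 0, 0.0019]]]' | python3 nudge.py 57
echo '[[[0, 0, 0.05], [0, 0, 0]], [[0, 0, 0.08], [0, 0, 0]], [[0, 0, 0.0833], [0, 0, 0]]]' | python3 nudge.py
echo '[[[0, 0, 0], [0, 0, 0]], [[0, 0, 0], [0, 0, 0]], [[0, 0, 0], [0, 0, 0]], [[0, 0, 0], [0, 0, 0]]]' | python3 nudge.py 0 35
echo '[[[-0.0333, 0, -0.0067], [0, 0, 0]], [[-0.1, 0, -0.0067], [0, 0, 0]], [[-0.2, 0, -0.0067], [0, 0, 0]], [[-0.3, 0, -0.0067], [0, 0, 0]], [[-0.4, 0, -0.0067], [0, 0, 0]]]' | python3 nudge.py
echo '[[[-0.1, 0, 0], [0, 0, 0]], [[-0.1833, 0, 0], [0, 0, 0]], [[-0.2333, 0, 0], [0, 0, 0]], [[-0.2333, 0, 0.0067], [0, 0, 0]], [[-0.2333, 0, 0.0067], [0, 0, 0]]]' | python3 nudge.py
python3 br.py; python3 go.py 558 71 5 -0.05
```

```text
clock: 31.5
eef_pos: [594.0, 69.2, 30.0]
eef_rot: [3.142, 0.0, -0.05]
wrist_force: [-0.7, 0.4, -1.1]
finger_gap: 57.0
finger_force: 0.0
clock: 31.8
eef_pos: [594.5, 69.3, 5.4]
eef_rot: [3.142, 0.0, -0.051]
wrist_force: [0.6, 0.1, 0.0]
finger_gap: 56.9
finger_force: 0.0
clock: 32.2
eef_pos: [595.2, 69.3, 6.5]
eef_rot: [-3.141, -0.002, -0.051]
wrist_force: [-0.3, -0.7, 6.0]
finger_gap: 47.7
finger_force: 35.0
clock: 32.7
eef_pos: [473.6, 75.5, 7.6]
eef_rot: [-3.142, -0.0, -0.051]
wrist_force: [0.9, -0.3, -2.0]
finger_gap: 47.5
finger_force: 35.0
clock: 33.2
eef_pos: [405.0, 79.1, 6.1]
eef_rot: [-3.142, 0.0, -0.051]
wrist_force: [-5.1, 0.7, 10.2]
finger_gap: 47.7
finger_force: 35.0
orange 476 [605.6 -72.2] [23.8 97.7] 86.5 min [556. -85.   4.] max [655. -60.  25.] front-y [648.2 -77.7  17.8]
lav 727 [538.3 102.6] [334.2 145.7] 29.1 min [373.  47.   4.] max [657. 234.  25.] front-y [656.9 233.2  12.4]
green 262 [506.8 148.8] [302.5 123.5] 12.2 min [372.  56.   4.] max [662. 234.  26.] front-y [655.7 131.9  16.8]
at [405.3  79.1   6.1] [-3.142 -0.    -0.051] shift [152.9   0.3   1.1] rot [-0.    -0.    -0.001] j [0.1  0.31 2.06 0.   0.77 1.73]
```

Converted, 130 mm / 300 = 0.4333, 85 mm / 300 = 0.2833.

```bash
echo '[[[0, 0, 0], [0, 0, 0]], [[0, 0, 0], [0, 0, 0]], [[0, 0, 0], [0, 0, 0]]]' | python3 nudge.py 70
echo '[[[0, 0, -0.0833], [0, 0, 0]], [[0, 0, -0.2], [0, 0, 0]], [[0.1333, 0, -0.2067], [0, 0, 0]], [[0.2833, 0, -0.2067], [0, 0, 0]], [[0.4333, 0, -0.2], [0, 0, 0]]]' | python3 nudge.py 50
echo '[[[0.09, 0, 0], [0, 0, 0]], [[0.09, 0, 0], [0, 0, 0]], [[0.09, 0, 0.1], [0, 0, 0]], [[0.09, 0, 0.1833], [0, 0, 0]], [[0.09, 0, 0.1967], [0, 0, 0]]]' | python3 nudge.py
echo '[[[0, 0, 0], [0, 0, 0]], [[0, 0, 0], [0, 0, 0]], [[0, 0, 0], [0, 0, 0]], [[0, 0, 0], [0, 0, 0]], [[0, 0, 0], [0, 0, 0]]]' | python3 nudge.py 0 55
python3 go.py 430 45 14 3.095; python3 br.py
```

```text
clock: 33.55
eef_pos: [405.3, 79.0, 5.4]
eef_rot: [-3.142, -0.0, -0.051]
wrist_force: [-0.1, -0.1, -0.2]
finger_gap: 67.9
finger_force: 0.0
clock: 34.05
eef_pos: [536.8, 72.3, 66.2]
eef_rot: [-3.141, -0.002, -0.051]
wrist_force: [-0.5, 0.2, 0.3]
finger_gap: 49.9
finger_force: 0.0
clock: 34.55
eef_pos: [559.5, 70.9, 3.8]
eef_rot: [3.141, 0.005, -0.051]
wrist_force: [0.6, 0.2, 0.0]
finger_gap: 50.4
finger_force: 0.0
clock: 35.05
eef_pos: [562.2, 71.0, 7.5]
eef_rot: [-3.141, -0.002, -0.051]
wrist_force: [-1.7, 0.4, 6.5]
finger_gap: 23.6
finger_force: 55.0
at [562.2  71.    7.5] [-3.141e+00 -2.000e-03 -5.100e-02] shift [-130.7   32.8   -6.7] rot [-2.000e-03  0.000e+00  3.137e+00] j [ 0.06  0.57  1.64 -0.    0.93  1.68]
orange 474 [605.9 -72.5] [23.2 98.6] 87.0 min [556. -86.   4.] max [656. -59.  24.] front-y [648.9 -77.2  18.6]
lav 702 [537.9 100.4] [337.1 136. ] 25.1 min [372.  45.   4.] max [663. 232.  31.] front-y [659.6 231.3  13.3]
green 181 [640.5 157.9] [135.5  67. ] 58.1 min [578. 113.   4.] max [661. 233.  24.] front-y [655.3 131.5  16.9]
```

```bash
echo '[[[0, 0, -0.0333], [0, 0, 0]], [[-0.05, 0.0067, -0.0833], [0, 0, 0]], [[-0.1667, 0.04, -0.1333], [0, 0, 0]], [[-0.3167, 0.08, -0.1333], [0, 0, 0]], [[-0.4667, 0.1067, -0.1333], [0, 0, 0]]]' | python3 nudge.py
echo '[[[-0.0333, 0, 0], [0, 0, -0.0318]], [[-0.0333, 0, 0], [0, 0, -0.0764]], [[-0.0333, 0, 0], [0, 0, -0.121]], [[-0.0333, 0, 0], [0, 0, -0.1655]], [[-0.0333, 0, 0], [0, 0, -0.2101]]]' | python3 nudge.py
echo '[[[0, 0, 0], [0, 0, -0.0446]], [[0, 0, 0], [0, 0, -0.0891]], [[0, 0, 0], [0, 0, -0.1337]], [[0, 0, 0], [0, 0, -0.1783]], [[0, 0, 0], [0, 0, -0.2228]]]' | python3 nudge.py
echo '[[[0, 0, 0], [0, 0, -0.0446]], [[0, 0, 0], [0, 0, -0.0891]], [[0, 0, 0], [0, 0, -0.1337]], [[0, 0, 0], [0, 0, -0.1783]], [[0, 0, 0], [0, 0, -0.2228]]]' | python3 nudge.py
echo '[[[0, 0, 0], [0, 0, -0.0446]], [[0, 0, 0], [0, 0, -0.0891]], [[0, 0, 0], [0, 0, -0.1337]], [[0, 0, 0], [0, 0, -0.1783]], [[0, 0, 0], [0, 0, -0.2228]]]' | python3 nudge.py
echo '[[[0, 0, 0], [0, 0, -0.0446]], [[0, 0, 0], [0, 0, -0.0891]], [[0, 0, 0], [0, 0, -0.1229]], [[0, 0, 0], [0, 0, -0.1229]]]' | python3 nudge.py
python3 br.py; python3 go.py 450 43.5 9 3.095
```

```text
clock: 35.6
eef_pos: [418.9, 45.8, 47.1]
eef_rot: [-3.142, -0.001, -0.051]
wrist_force: [0.9, -0.7, 0.4]
finger_gap: 23.4
finger_force: 55.0
clock: 36.1
eef_pos: [410.4, 46.7, 47.1]
eef_rot: [3.141, -0.001, 0.615]
wrist_force: [-0.2, -0.1, -1.8]
finger_gap: 23.4
finger_force: 55.0
clock: 36.6
eef_pos: [410.4, 46.8, 47.1]
eef_rot: [3.141, -0.0, 1.315]
wrist_force: [0.3, 0.2, -1.2]
finger_gap: 23.2
finger_force: 55.0
clock: 37.1
eef_pos: [410.3, 46.8, 47.0]
eef_rot: [3.141, 0.0, 2.014]
wrist_force: [-0.0, -0.1, -1.3]
finger_gap: 23.4
finger_force: 55.0
clock: 37.6
eef_pos: [410.3, 46.8, 47.0]
eef_rot: [3.141, 0.0, 2.714]
wrist_force: [-0.2, -0.3, -1.0]
finger_gap: 23.4
finger_force: 55.0
clock: 38.0
eef_pos: [410.3, 46.7, 47.0]
eef_rot: [3.142, 0.0, 3.097]
wrist_force: [-0.8, -0.6, -2.1]
finger_gap: 23.4
finger_force: 55.0
orange 473 [605.6 -72.1] [23.5 98.3] 87.0 min [556. -86.   4.] max [655. -59.  24.] front-y [648.5 -77.5  18.2]
lav 97 [551.5  84.1] [346.3 160.6] 38.5 min [366.  14.  11.] max [654. 235.  45.] front-y [653.9 233.5  12.5]
green 121 [632.7 158.6] [125.8  86.4] 41.9 min [562. 114.   5.] max [662. 233.  24.] front-y [655.5 134.3  17. ]
at [410.3  46.7  46.9] [3.142 0.    3.092] shift [-39.8  -1.3  37.9] rot [ 0.     0.    -0.003] j [ 0.02  0.22  2.04  0.    0.88 -1.5 ]
```

Converted, -50 mm / 300 = -0.1667, -1.5 mm / 300 = -0.005.

```bash
echo '[[[0, -0.005, 0.05], [0, 0, 0]], [[0, -0.005, 0.1], [0, 0, 0]], [[0, -0.005, 0.1133], [0, 0, 0]], [[-0.0667, -0.005, 0.1133], [0, 0, 0]], [[-0.1667, -0.005, 0.1133], [0, 0, 0]]]' | python3 nudge.py
echo '[[[-0.1, 0, 0], [0, 0, 0]], [[-0.2, 0, 0], [0, 0, 0]], [[-0.3, 0, 0], [0, 0, 0]], [[-0.3833, 0, 0], [0, 0, 0]], [[-0.45, 0, 0], [0, 0, 0]]]' | python3 nudge.py
python3 go.py 606 36 8 3.095; python3 br.py
```

```text
clock: 38.55
eef_pos: [460.2, 43.0, 12.9]
eef_rot: [-3.142, -0.001, 3.093]
wrist_force: [0.5, -0.4, -0.6]
finger_gap: 23.3
finger_force: 55.0
clock: 39.05
eef_pos: [596.3, 36.5, 13.0]
eef_rot: [-3.142, 0.0, 3.092]
wrist_force: [-1.2, 0.5, -2.3]
finger_gap: 23.4
finger_force: 55.0
at [596.3  36.5  13. ] [-3.142  0.     3.092] shift [-9.7 -0.   5. ] rot [-0.     0.    -0.003] j [-0.    0.62  1.54 -0.    0.98 -1.52]
orange 475 [605.6 -72. ] [23.1 98.1] 87.5 min [556. -85.   4.] max [655. -60.  25.] front-y [648.1 -77.7  17.9]
lav 368 [616.2 127.9] [222.7 108.6] 82.2 min [549.  19.   7.] max [659. 246.  30.] front-y [652.2  27.1  21.9]
green 63 [608.9 143.9] [105.4  45.9] 7.3 min [559. 116.   4.] max [663. 162.  26.] front-y [660.8 130.1  12.7]
```

Converted, -8 mm / 300 = -0.0267, 5 mm / 300 = 0.0167.

```bash
echo '[[[-0.0133, 0, 0], [0, 0, 0]], [[-0.0267, 0, 0.0067], [0, 0, 0]], [[-0.0267, 0, 0.0167], [0, 0, 0]], [[-0.0267, 0, 0.0167], [0, 0, 0]]]' | python3 nudge.py
echo '[[[0, 0, 0], [0, 0, 0]], [[0, 0, 0], [0, 0, 0]], [[0, 0, 0], [0, 0, 0]], [[0, 0, 0], [0, 0, 0]]]' | python3 nudge.py 56
echo '[[[0, 0, -0.1], [0, 0, 0]], [[0, 0, -0.2333], [0, 0, 0]], [[0, 0, -0.3667], [0, 0, 0]], [[0.0667, 0, -0.4333], [0, 0, 0]], [[0.1833, 0, -0.4333], [0, 0, 0]]]' | python3 nudge.py
echo '[[[0, 0.0833, 0], [0, 0, 0.0446]], [[0, 0.1667, 0], [0, 0, 0.0891]], [[0, 0.25, 0], [0, 0, 0.1337]], [[0, 0.3333, 0], [0, 0, 0.1783]], [[0, 0.3333, 0], [0, 0, 0.2228]]]' | python3 nudge.py
echo '[[[0, 0, 0], [0, 0, 0.0446]], [[0, 0, 0], [0, 0, 0.0891]], [[0, 0, 0], [0, 0, 0.1337]], [[0, 0, 0], [0, 0, 0.1783]], [[0, 0, 0], [0, 0, 0.2228]]]' | python3 nudge.py
echo '[[[0, 0, 0], [0, 0, 0.0446]], [[0, 0, 0], [0, 0, 0.0891]], [[0, 0, 0], [0, 0, 0.1337]], [[0, 0, 0], [0, 0, 0.1783]], [[0, 0, 0], [0, 0, 0.2228]]]' | python3 nudge.py
echo '[[[0, 0, 0], [0, 0, 0.0446]], [[0, 0, 0], [0, 0, 0.0891]], [[0, 0, 0], [0, 0, 0.1337]], [[0, 0, 0], [0, 0, 0.1783]], [[0, 0, 0], [0, 0, 0.2228]]]' | python3 nudge.py
echo '[[[0, 0, 0], [0, 0, 0.0446]], [[0, 0, 0], [0, 0, 0.0891]], [[0, 0, 0], [0, 0, 0.1082]], [[0, 0, 0], [0, 0, 0.1082]]]' | python3 nudge.py 70
cat > w.py <<'E'
from h import *
p,d,c=shot("wrist");P=points(d,c);X,Y,Z=P[...,0],P[...,1],P[...,2]
hsv=cv2.cvtColor(p,cv2.COLOR_RGB2HSV);H,S=hsv[...,0].astype(int),hsv[...,1]
ok=(Z>3)&(Z<45)&(X>500)&(X<690)
for k,m in dict(orange=(H>=4)&(H<14)&(S>170),lav=(H>118)&(H<150)&(S>60),green=(H>65)&(H<95)&(S>60)).items():
    m=(m&ok).astype(np.uint8);N,L,st,_=cv2.connectedComponentsWithStats(m)
    for i in range(1,N):
        if st[i,4]>80:
            q=P[L==i];print(k,st[i],[np.round(a,1) for a in cv2.minAreaRect(q[:,:2].astype(np.float32))],q.min(0).round(),q.max(0).round())
E
python3 w.py; python3 go.py 592 140 5 -0.045
```

```text
clock: 39.5
eef_pos: [602.8, 36.3, 7.6]
eef_rot: [3.142, 0.0, 3.094]
wrist_force: [0.5, 0.3, 0.3]
finger_gap: 23.4
finger_force: 55.0
clock: 39.9
eef_pos: [602.9, 36.2, 7.4]
eef_rot: [3.142, -0.0, 3.095]
wrist_force: [-0.0, -0.5, 0.2]
finger_gap: 52.4
finger_force: 0.0
clock: 40.4
eef_pos: [549.4, 38.7, 140.4]
eef_rot: [3.141, 0.006, 3.095]
wrist_force: [1.3, 0.4, -0.9]
finger_gap: 55.7
finger_force: 0.0
clock: 40.9
eef_pos: [552.5, 141.1, 137.4]
eef_rot: [3.141, -0.0, 2.391]
wrist_force: [-0.7, -0.6, 0.1]
finger_gap: 56.0
finger_force: 0.0
clock: 41.4
eef_pos: [552.6, 138.7, 137.4]
eef_rot: [-3.141, 0.0, 1.689]
wrist_force: [-0.1, -0.1, 0.2]
finger_gap: 55.9
finger_force: 0.0
clock: 41.9
eef_pos: [552.6, 138.7, 137.4]
eef_rot: [-3.142, -0.0, 0.989]
wrist_force: [0.0, 0.3, -0.6]
finger_gap: 56.0
finger_force: 0.0
clock: 42.4
eef_pos: [552.6, 138.7, 137.4]
eef_rot: [-3.142, 0.0, 0.289]
wrist_force: [0.6, -0.1, 0.6]
finger_gap: 55.6
finger_force: 0.0
clock: 42.8
eef_pos: [552.7, 138.7, 137.4]
eef_rot: [3.142, 0.0, -0.046]
wrist_force: [0.7, 0.0, -0.8]
finger_gap: 70.0
finger_force: 0.0
[... 195 characters left out ...]
 , 94.5]), np.float64(87.5)] [559. -80.   3.] [654. -54.  23.]
lav [ 405   72   35  113 3048] [array([608.3,  38.4]), array([ 23.3, 102.6]), np.float64(87.4)] [557.  25.   6.] [660.  51.  23.]
green [299  72  25  20 484] [array([655.3, 139.6]), array([21.6, 16. ]), np.float64(87.6)] [647. 129.  15.] [664. 151.  23.]
green [287  95  50  61 316] [array([623.8, 133.4]), array([58. , 41.9]), np.float64(22.2)] [589. 117.  14.] [644. 163.  19.]
green [289 157  48  29 430] [array([574.6, 142.2]), array([45.9, 25.8]), np.float64(86.6)] [561. 119.  14.] [588. 166.  24.]
at [552.7 138.7 137.4] [-3.142  0.    -0.044] shift [ 39.3  -3.  132.4] rot [-0.     0.     0.001] j [0.18 0.41 1.54 0.   1.19 1.8 ]
```

Converted, 131.5 mm / 300 = 0.4383, -4.4 mm / 300 = -0.0147.

```bash
echo '[[[0.0667, -0.0147, 0.1], [0, 0, 0]], [[0.13, -0.0147, 0.2167], [0, 0, 0]], [[0.13, -0.0147, 0.3333], [0, 0, 0]], [[0.13, -0.0147, 0.4167], [0, 0, 0]], [[0.13, -0.0147, 0.4383], [0, 0, 0]]]' | python3 nudge.py
echo '[[[0, 0, 0], [0, 0, 0]], [[0, 0, 0], [0, 0, 0]], [[0, 0, 0], [0, 0, 0]], [[0, 0, 0], [0, 0, 0]], [[0, 0, 0], [0, 0, 0]]]' | python3 nudge.py 0 35
echo '[[[-0.0333, 0, -0.0067], [0, 0, 0]], [[-0.1, 0, -0.0067], [0, 0, 0]], [[-0.2, 0, -0.0067], [0, 0, 0]], [[-0.3, 0, -0.0067], [0, 0, 0]], [[-0.4, 0, -0.0067], [0, 0, 0]]]' | python3 nudge.py
echo '[[[-0.1, 0, 0], [0, 0, 0]], [[-0.1833, 0, 0], [0, 0, 0]], [[-0.2333, 0, 0], [0, 0, 0]], [[-0.2333, 0, 0.0067], [0, 0, 0]], [[-0.2333, 0, 0.0067], [0, 0, 0]]]' | python3 nudge.py
python3 br.py; python3 go.py 562 142 5 -0.045
```

```text
clock: 43.35
eef_pos: [590.3, 141.0, 2.9]
eef_rot: [3.141, 0.005, -0.043]
wrist_force: [-0.1, -0.2, 1.3]
finger_gap: 70.1
finger_force: 0.0
clock: 43.85
eef_pos: [592.7, 141.5, 7.6]
eef_rot: [-3.141, -0.002, -0.045]
wrist_force: [-2.0, 0.3, 7.7]
finger_gap: 47.6
finger_force: 35.0
clock: 44.35
eef_pos: [470.2, 146.7, 8.1]
eef_rot: [-3.142, -0.0, -0.045]
wrist_force: [0.8, 0.6, -0.4]
finger_gap: 47.6
finger_force: 35.0
clock: 44.85
eef_pos: [401.0, 150.0, 6.8]
eef_rot: [-3.142, 0.001, -0.045]
wrist_force: [-9.6, -0.1, 16.8]
finger_gap: 47.5
finger_force: 35.0
orange 482 [605.8 -72.9] [24.5 98.6] 86.9 min [556. -86.   4.] max [656. -60.  25.] front-y [648.9 -77.6  18.3]
lav 412 [509.5 118.7] [271.4 236.5] 8.4 min [367.  20.   4.] max [659. 247.  25.] front-y [652.6  26.6  16.7]
green 676 [518.9 158.1] [308.8  91.8] 12.1 min [368. 114.   4.] max [660. 235.  26.] front-y [658.5 233.3  12.2]
at [401.3 150.    6.8] [-3.141e+00  1.000e-03 -4.500e-02] shift [160.9   0.8   1.7] rot [-0.     0.001  0.   ] j [0.27 0.33 2.02 0.   0.79 1.89]
```

Converted, 130 mm / 300 = 0.4333, 85 mm / 300 = 0.2833.

```bash
echo '[[[0, 0, 0], [0, 0, 0]], [[0, 0, 0], [0, 0, 0]], [[0, 0, 0], [0, 0, 0]]]' | python3 nudge.py 70
echo '[[[0, 0, -0.0833], [0, 0, 0]], [[0, 0, -0.2], [0, 0, 0]], [[0.1333, 0, -0.2067], [0, 0, 0]], [[0.2833, 0, -0.2067], [0, 0, 0]], [[0.4333, 0, -0.2], [0, 0, 0]]]' | python3 nudge.py 50
echo '[[[0.0967, 0, 0], [0, 0, 0]], [[0.0967, 0, 0], [0, 0, 0]], [[0.0967, 0, 0.1], [0, 0, 0]], [[0.0967, 0, 0.1833], [0, 0, 0]], [[0.0967, 0, 0.195], [0, 0, 0]]]' | python3 nudge.py
echo '[[[0, 0, 0], [0, 0, 0]], [[0, 0, 0], [0, 0, 0]], [[0, 0, 0], [0, 0, 0]], [[0, 0, 0], [0, 0, 0]], [[0, 0, 0], [0, 0, 0]]]' | python3 nudge.py 0 55
python3 go.py 410 145 47 3.095
```

```text
clock: 45.2
eef_pos: [402.1, 149.9, 6.0]
eef_rot: [-3.142, -0.0, -0.045]
wrist_force: [-0.7, -0.3, 0.2]
finger_gap: 67.8
finger_force: 0.0
clock: 45.7
eef_pos: [533.8, 143.9, 66.7]
eef_rot: [-3.141, -0.002, -0.045]
wrist_force: [0.4, 0.7, 0.3]
finger_gap: 50.0
finger_force: 0.0
clock: 46.2
eef_pos: [558.7, 142.4, 4.7]
eef_rot: [3.14, 0.005, -0.045]
wrist_force: [-0.0, 0.5, 0.4]
finger_gap: 50.2
finger_force: 0.0
clock: 46.7
eef_pos: [561.4, 142.8, 8.5]
eef_rot: [-3.141, -0.002, -0.045]
wrist_force: [-1.6, -1.3, 7.0]
finger_gap: 23.7
finger_force: 55.0
at [561.4 142.8   8.5] [-3.141e+00 -2.000e-03 -4.500e-02] shift [-151.3    4.6  -38.7] rot [ 2.00e-03 -1.00e-03 -3.14e+00] j [0.19 0.59 1.6  0.   0.95 1.8 ]
```

```bash
echo '[[[0, 0, -0.0333], [0, 0, 0]], [[-0.05, 0, -0.0833], [0, 0, 0]], [[-0.1667, 0.0033, -0.1333], [0, 0, 0]], [[-0.3167, 0.0067, -0.1333], [0, 0, 0]], [[-0.4667, 0.0067, -0.1333], [0, 0, 0]]]' | python3 nudge.py
echo '[[[-0.0333, 0, 0], [0, 0, -0.0318]], [[-0.0333, 0, 0], [0, 0, -0.0764]], [[-0.0333, 0, 0], [0, 0, -0.121]], [[-0.0333, 0, 0], [0, 0, -0.1655]], [[-0.0333, 0, 0], [0, 0, -0.2101]]]' | python3 nudge.py
echo '[[[0, 0, 0], [0, 0, -0.0446]], [[0, 0, 0], [0, 0, -0.0891]], [[0, 0, 0], [0, 0, -0.1337]], [[0, 0, 0], [0, 0, -0.1783]], [[0, 0, 0], [0, 0, -0.2228]]]' | python3 nudge.py
echo '[[[0, 0, 0], [0, 0, -0.0446]], [[0, 0, 0], [0, 0, -0.0891]], [[0, 0, 0], [0, 0, -0.1337]], [[0, 0, 0], [0, 0, -0.1783]], [[0, 0, 0], [0, 0, -0.2228]]]' | python3 nudge.py
echo '[[[0, 0, 0], [0, 0, -0.0446]], [[0, 0, 0], [0, 0, -0.0891]], [[0, 0, 0], [0, 0, -0.1337]], [[0, 0, 0], [0, 0, -0.1783]], [[0, 0, 0], [0, 0, -0.2228]]]' | python3 nudge.py
echo '[[[0, 0, 0], [0, 0, -0.0446]], [[0, 0, 0], [0, 0, -0.0891]], [[0, 0, 0], [0, 0, -0.1216]], [[0, 0, 0], [0, 0, -0.1216]]]' | python3 nudge.py
python3 br.py; python3 go.py 410 150.4 13.5 3.095
```

```text
clock: 47.2
eef_pos: [419.7, 146.9, 48.2]
eef_rot: [-3.141, -0.001, -0.046]
wrist_force: [0.8, 0.6, -1.3]
finger_gap: 23.5
finger_force: 55.0
clock: 47.7
eef_pos: [411.2, 147.6, 48.2]
eef_rot: [3.141, -0.001, 0.621]
wrist_force: [0.1, -0.7, -0.9]
finger_gap: 23.9
finger_force: 55.0
clock: 48.2
eef_pos: [411.1, 147.5, 48.1]
eef_rot: [3.141, -0.0, 1.321]
wrist_force: [0.0, -0.7, -0.6]
finger_gap: 23.5
finger_force: 55.0
clock: 48.7
eef_pos: [411.1, 147.5, 48.1]
eef_rot: [3.141, 0.0, 2.021]
wrist_force: [0.7, 0.2, -1.8]
finger_gap: 23.4
finger_force: 55.0
clock: 49.2
eef_pos: [411.0, 147.5, 48.1]
eef_rot: [3.141, 0.0, 2.721]
wrist_force: [-0.4, -0.8, -1.8]
finger_gap: 23.7
finger_force: 55.0
clock: 49.6
eef_pos: [411.0, 147.5, 48.0]
eef_rot: [3.141, 0.0, 3.098]
wrist_force: [0.4, -0.4, -1.1]
finger_gap: 23.6
finger_force: 55.0
orange 477 [629.4  69.5] [318.   96.4] 80.3 min [556. -85.   4.] max [655. 234.  24.] front-y [648.4 -77.4  18.1]
lav 402 [607.   33.3] [ 24.4 102.8] 87.9 min [555.  19.   4.] max [659.  45.  24.] front-y [652.2  26.7  17.3]
green 100 [528.4 143.1] [297.8  97.6] 19.3 min [372. 114.  11.] max [654. 235.  45.] front-y [648.8 233.1  13.1]
at [411.  147.5  47.9] [3.141 0.    3.094] shift [ 1.2  2.8 34.4] rot [ 0.     0.    -0.001] j [ 0.26  0.27  1.98  0.    0.89 -1.26]
```

Converted, -50 mm / 300 = -0.1667, 34 mm / 300 = 0.1133.

```bash
echo '[[[0, 0.0093, 0.05], [0, 0, 0]], [[0, 0.0093, 0.1], [0, 0, 0]], [[0, 0.0093, 0.1133], [0, 0, 0]], [[-0.0667, 0.0093, 0.1133], [0, 0, 0]], [[-0.1667, 0.0093, 0.1133], [0, 0, 0]]]' | python3 nudge.py
echo '[[[-0.1, 0, 0], [0, 0, 0]], [[-0.2, 0, 0], [0, 0, 0]], [[-0.3, 0, 0], [0, 0, 0]], [[-0.4, 0, 0], [0, 0, 0]], [[-0.4733, 0, 0], [0, 0, 0]]]' | python3 nudge.py
echo '[[[-0.01, 0, 0.0067], [0, 0, 0]], [[-0.02, 0, 0.0133], [0, 0, 0]], [[-0.02, 0, 0.0167], [0, 0, 0]], [[-0.02, 0, 0.0167], [0, 0, 0]]]' | python3 nudge.py
echo '[[[0, 0, 0], [0, 0, 0]], [[0, 0, 0], [0, 0, 0]], [[0, 0, 0], [0, 0, 0]], [[0, 0, 0], [0, 0, 0]]]' | python3 nudge.py 56
echo '[[[0, 0, -0.1], [0, 0, 0]], [[0, 0, -0.2333], [0, 0, 0]], [[0, 0, -0.3667], [0, 0, 0]], [[0.0667, 0, -0.4333], [0, 0, 0]], [[0.2, 0, -0.5], [0, 0, 0]]]' | python3 nudge.py
echo '[[[0.1667, 0, -0.0667], [0, 0, 0]], [[0.3333, 0, -0.1333], [0, 0, 0]], [[0.5, 0, -0.2], [0, 0, 0]], [[0.5, 0, -0.2], [0, 0, 0]]]' | python3 nudge.py
python3 br.py;python3 - <<'E'
from h import *
p,d,c=shot("side");save(p,"pics/s4.png")
p,d,c=shot("scene");save(p,"pics/c4.png")
E
```

```text
clock: 50.15
eef_pos: [461.1, 148.1, 13.9]
eef_rot: [-3.141, -0.001, 3.095]
wrist_force: [0.5, 1.0, -1.6]
finger_gap: 23.5
finger_force: 55.0
clock: 50.65
eef_pos: [604.5, 141.4, 14.0]
eef_rot: [3.141, 0.001, 3.094]
wrist_force: [-0.0, -0.7, -1.3]
finger_gap: 23.3
finger_force: 55.0
clock: 51.05
eef_pos: [608.3, 141.5, 8.6]
eef_rot: [-3.142, -0.0, 3.097]
wrist_force: [-0.9, -0.1, -1.1]
finger_gap: 22.9
finger_force: 55.0
clock: 51.45
eef_pos: [608.9, 141.5, 8.5]
eef_rot: [3.142, 0.0, 3.097]
wrist_force: [-0.1, -1.3, -0.0]
finger_gap: 51.9
finger_force: 0.0
clock: 51.95
eef_pos: [549.3, 143.9, 159.4]
eef_rot: [3.141, 0.001, 3.096]
wrist_force: [-0.5, 0.4, -0.7]
finger_gap: 56.3
finger_force: 0.0
clock: 52.35
eef_pos: [396.6, 151.1, 220.6]
eef_rot: [3.14, 0.003, 3.098]
wrist_force: [0.4, -0.7, 1.0]
finger_gap: 56.0
finger_force: 0.0
orange 481 [605.6 -71.9] [24.4 98.1] 87.1 min [556. -85.   4.] max [655. -59.  25.] front-y [648.3 -77.4  18.1]
lav 414 [614.4 127.5] [215.2 102.1] 85.5 min [555.  20.   4.] max [658. 236.  25.] front-y [652.3  35.8  17.2]
green 312 [613.7 137.2] [96.  24.8] 0.2 min [566. 125.   4.] max [662. 150.  25.] front-y [655.5 132.2  17.7]
```

View pics/s4.png

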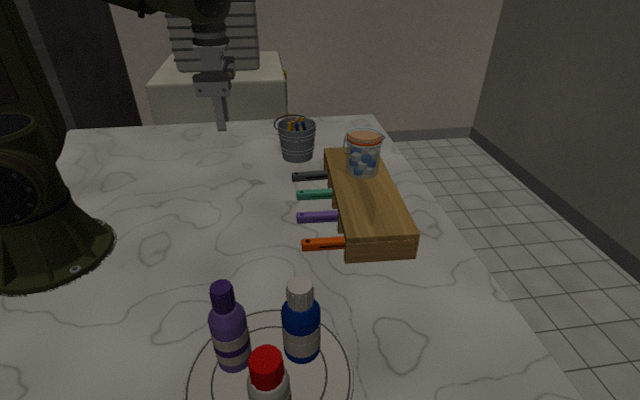

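View pics/c4.png

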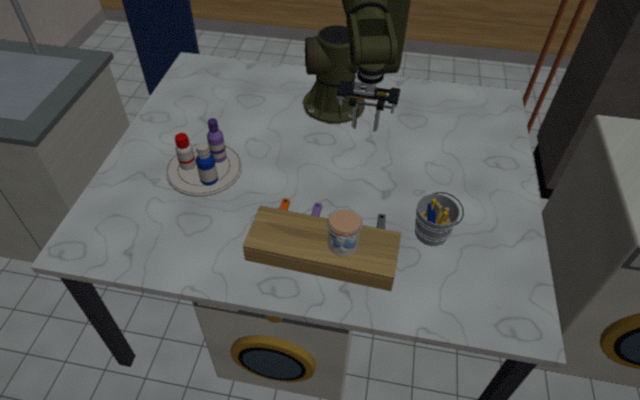

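Both views show three handles pointing straight out, with ends at x 556, 555 and 566 mm. That puts the heads about 4–10 mm from the back wall. The three bottles stand upright on the disc, and the scraper, canister and bucket look untouched.

```bash
python3 -c "
from cell import manip, eyes, telemetry
print(manip.sign_off())"
```

```text
the job is handed in; nothing more can be done
None
```

I handed the job in at about 52 s, with no verdict shown: all three bottles stand upright on the turntable, all three brushes lie head-in with handles straight out, and the scraper, canister and bucket look untouched in the final pictures.

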